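# Clear the slide bench, then latch and start the steriliser

## Robot

A 6-joint arm with a two-finger parallel gripper is mounted at the origin on the work surface. World frame = base frame: x ahead of the robot, y to its left, z up, the work surface at z = 0. Lengths are in mm, angles in rad, forces in N, time in s.
With the tool pointing down it reaches from about 300 to 850 mm from the base axis. Payload 4.2 kg.
Tool frame: the origin (TCP) lies midway between the tips of the shut fingers; the grasp point (between the pads) lies 19 mm behind it (ctrl.grip_depth is the distance from the TCP to the grasp point, in mm); z points along the fingers, y is the line along which they close (so a half turn about z gives the same grasp; the last joint's range is limited). The gripper opens to 91 mm and grips with 3 to 60 N. Pads are 32 mm wide; open, the fingers measure 118 mm over their backs; the gripper's body (76 mm by 178 mm) begins 60 mm behind the grasp point.
Start: joints at [1.298, 0.32, 1.565, -0, 1.257, -0.02], TCP at [143.818, 556.74, 213.976] pointing down, gripper open.
Joint ranges: [-3.11, 3.11], [-0.84, 2.01], [0.21, 2.61], [-1.34, 4.49], [0.05, 2.63], [-2.56, 2.56]. Speed limits (rad/s): [2.57, 2.57, 3.14, 3.14, 3.14, 3.14].

## Interface

Orientations are given as a unit quaternion [x, y, z, w].
In Python, from cell import ctrl, viewer, regions_of gives the robot as it stands.
- The arm moves only by the shell command python3 -m pendant 'ROWS' [FORCE]. ROWS is JSON, a list of rows, each a list of 5 numbers: the shift along the world's x, y, z in m, then the turn about the world's z in degrees, then the opening, from 0 (shut) to 1 (fully open). A call has 1 to 20 rows; each row shifts and turns the commanded pose from where the row before left it; what a row does not reach is not made up. A row lasts 1/12 s, in which the tool goes at most 41.7 mm and 7.16 degrees, less where a joint would pass 70% of its speed; a pose out of reach is approached as far as the arm can. A call is refused whole if a number of a shift passes 0.0417 or a number of a turn 7.16, either way. A call with a gripper value outside its range is refused whole. The fingers move at their own pace and stop on an object; FORCE is the grip in N (left out, the last holds). Time passes only in rows, so rows that do not move let the fingers close. It gives the time, the measured TCP pose, the force, the opening and the grip force at its end, in the units of the state.
- ctrl.sense(): the state, without advancing time (a new reading comes with each control period).
- viewer.snapshot(name): name is "side" or "top" or "wrist"; returns the picture (480x640x3 uint8, blue, green, red); there is no depth.
- viewer.get_calibration(name): a dict with "fx", "fy", "cx", "cy" (pixels), "rvec" (rotation vector, rad) and "tvec" (3), from world to camera coordinates, as OpenCV has them. Camera axes: x right, y down, z forward; pixel columns grow to the right and rows downward; lengths in mm; the calibration is good to about 2 mm. A picture is of the moment at which its call begins: read the wrist's pose just before it. get_calibration takes no time and is no camera call; for the wrist camera it gives the pose at the moment of the call.
- ctrl.hand_in(): hands the job in; it is judged then, once.
Trained networks look in the newest picture that a camera, given by its name, has taken for a name from the list of things; names that differ only in an ending like _2 or _b are one class to them, and where a whole thing is asked for, a point or a joint stands for the part that bears it (a point fixed in the world has none). Each returns a list of dicts, best first, with "p" (0 to 1); they miss things now and then, are a little off and sometimes report something else, mostly with a low value. They report only what shows in the picture. A call takes as long as a camera call.
- regions_of(target, camera): "mask" (480x640 bool, what is visible of it) and "rect" ([centre column, centre row, width, height] in pixels, round what is visible of it).
The state is a dict: "clock": time; "qpos": joint angles; "joint_vel": joint speeds; "tau": joint torques, N m; "tool_pos": TCP position; "tcp_rot": TCP orientation; "ft_force": force on the tool from outside, world axes, zero at the start; "wrist_torque": the same for the moment, N m; "gripper_width": finger opening in mm; "grasp_force": force on a finger pad.
Only numpy, scipy, OpenCV 4.12 (cv2) and the standard library are available. Lean on these libraries where they do the work, as an engineer would, in place of code of your own. Each camera call takes 0.05 s, during which the arm holds its last target. There are 200 camera calls.

## Task

Clear the rubber mat: stand or lay every steel staining jar in the wire basket of the open steriliser, side by side, and drop every white slide mailer into the discard bin. Once the jars are all in, shut the cover right down, turn its wing knob clockwise to its stop so that the tongue is behind the frame edge, then press the timer knob down, turn it clockwise to its stop and let it spring back up. Leave the bottle, slide box and dishes where they stand.

Things in the scene. Friction and masses are not known exactly. Their poses are not given: they have to be found in the camera images.
- jar0_mid (a point): used staining jar, an open-topped square pot of steel 42 x 42 x 55 mm (walls and bottom 3 mm thick), 120 g, empty; there are 2 to 4 of four. Point at its centre, half-way up (27.5 mm above its underside); z along its height (up, mouth on top, when it stands), x and y square to its sides. It starts upright on the mat at any angle; if it has fallen over it may go into the basket lying down
- jar1_mid (a point): used staining jar, an open-topped square pot of steel 42 x 42 x 55 mm (walls and bottom 3 mm thick), 120 g, empty; there are 2 to 4 of four. Point at its centre, half-way up (27.5 mm above its underside); z along its height (up, mouth on top, when it stands), x and y square to its sides. It starts upright on the mat at any angle; if it has fallen over it may go into the basket lying down
- jar2_mid (a point): used staining jar, an open-topped square pot of steel 42 x 42 x 55 mm (walls and bottom 3 mm thick), 120 g, empty; there are 2 to 4 of four. Point at its centre, half-way up (27.5 mm above its underside); z along its height (up, mouth on top, when it stands), x and y square to its sides. It starts upright on the mat at any angle; if it has fallen over it may go into the basket lying down
- jar3_mid (a point): used staining jar, an open-topped square pot of steel 42 x 42 x 55 mm (walls and bottom 3 mm thick), 120 g, empty; there are 2 to 4 of four. Point at its centre, half-way up (27.5 mm above its underside); z along its height (up, mouth on top, when it stands), x and y square to its sides. It starts upright on the mat at any angle; if it has fallen over it may go into the basket lying down
- mailer0_mid (a point): used throwaway slide mailer, a closed flat oblong box of white plastic 85 x 33 x 20 mm, 35 g; there are 2 or 3 of three. Point at its centre, 10 mm above its underside; x along its length, z up as it lies flat on the mat at the start
- mailer1_mid (a point): used throwaway slide mailer, a closed flat oblong box of white plastic 85 x 33 x 20 mm, 35 g; there are 2 or 3 of three. Point at its centre, 10 mm above its underside; x along its length, z up as it lies flat on the mat at the start
- mailer2_mid (a point): used throwaway slide mailer, a closed flat oblong box of white plastic 85 x 33 x 20 mm, 35 g; there are 2 or 3 of three. Point at its centre, 10 mm above its underside; x along its length, z up as it lies flat on the mat at the start
- bin_floor (a point): grey plastic discard bin, open on top, standing fixed on the bench: outside 115 mm (x) x 150 mm (y) x 100 mm high, walls and bottom 4 mm; point in the middle of its inner floor, 4 mm above the bench; x and y square to its walls
- mat: flat black rubber mat 280 x 290 x 3 mm fixed to the bench, on which the jars stand and the mailers lie; origin at the middle of its underside, on the bench
- steriliser: low white bench steriliser, 290 mm (x) x 385 mm (y), deck 110 mm above the bench, fixed to it; origin at the middle of its footprint on the bench; the chamber lies under the hinged cover on its -y half, the timer knob stands on the deck on its +y half. Chamber mouth 220 mm (x) x 200 mm (y), its middle 65 mm to -y of the origin
- basket_floor (a point): wire basket, open on top, fixed in the chamber: inside 210 mm (x) x 190 mm (y), 55 mm deep; point in the middle of its floor, 25 mm above the bench, so its rim lies 30 mm below the deck; axes as the steriliser's. It holds four jars side by side, one layer deep: a jar standing on another would stop the cover
- cover (a joint): hinge of the cover, rad: 0 shut flat on the deck, 1.55 to 1.75 at the start (standing open), 1.85 at its stop. Stiff hinge: it stays where it is left and takes about 5 N at the free edge to move
- cover_hinge (a point): middle of the cover's hinge line, at deck height (110 mm) on the -y side of the chamber; the line runs along the steriliser's x. This point turns with the cover: its x lies along the hinge line, its y points from the hinge to the free edge (steriliser +y when shut), its z out of the cover's outer face (up when shut)
- cover_edge (a point): middle of the cover's free edge on its outer face, 228 mm from the hinge line and 8 mm out from the underside; axes as cover_hinge. The cover is a white 8 mm plate 244 mm wide along the hinge line; it can be pushed shut by its outer face at either side of the wing knob
- latch (a joint): wing knob, rad: 0 wings (and the hidden tongue under the cover) along the hinge line, grows clockwise seen from outside, 1.571 at its stop with the wings square to the free edge and the tongue behind the frame edge. Starts at 0 to 0.35; turned further than about 0.6 while the cover is open, the tongue would strike the frame and hold the cover up. Light friction, 0.06 N m; it stays where left
- latch_grip (a point): wing knob on the cover's outer face, on the cover's middle line 43 mm in from its free edge: a black bar 54 x 10 mm and 26 mm high whose foot stands 8 mm, top 34 mm, off the cover; point on its axis, 12 mm below its top; x along the wings, z along the turning axis out of the cover. The steel tongue, 40 mm long from the axis, lies under the cover on the wings' -x side
- timer_push (a joint): travel of the timer knob pressed down, m: 0 up, 0.008 fully down; sprung, 3 N to start and about 8.5 N fully down; it springs back when let go
- timer_turn (a joint): turn of the timer knob, rad: 0 off, grows clockwise from above, 1.571 at its stop (cycle started). Held by a catch at 0 unless the knob is pressed at least 6.5 mm down, until it has turned about 0.8 rad; then it stays where left (0.05 N m)
- timer_grip (a point): timer knob on the deck, 190 mm to the steriliser's +y side of the basket's middle: a black bar 50 x 12 mm and 25 mm high on a round skirt of 52 mm diameter, 7 mm thick; point on its axis, 11 mm below the top of the bar, 32 mm above the deck with the knob up; x along the bar (steriliser's x when off), z up
- reagent: amber bottle, 58 mm diameter, 115 mm high, origin at its foot; leave it alone
- slide_box: low grey slide box 97 x 77 x 35 mm, origin at its underside; leave it alone
- dishes: stack of white dishes, 92 mm diameter, 45 mm high, origin at its underside; leave it alone

How it is judged (in metres and radians):
On the way, in this order (a step that is already met when the one before it is completed fails the run):
1. every jar lies or stands in the wire basket, with the cover still open (x of jar0_mid in the frame of basket_floor between -0.095 and 0.095 m and y of jar0_mid in the frame of basket_floor between -0.085 and 0.085 m and z of jar0_mid in the frame of basket_floor between 0.01 and 0.04 m and linear speed of each of jar0, jar1, jar2, jar3 below 0.03 m/s and x of jar1_mid in the frame of basket_floor between -0.095 and 0.095 m and y of jar1_mid in the frame of basket_floor between -0.085 and 0.085 m and z of jar1_mid in the frame of basket_floor between 0.01 and 0.04 m and x of jar2_mid in the frame of basket_floor between -0.095 and 0.095 m and y of jar2_mid in the frame of basket_floor between -0.085 and 0.085 m and z of jar2_mid in the frame of basket_floor between 0.01 and 0.04 m and x of jar3_mid in the frame of basket_floor between -0.095 and 0.095 m and y of jar3_mid in the frame of basket_floor between -0.085 and 0.085 m and z of jar3_mid in the frame of basket_floor between 0.01 and 0.04 m and value of joint cover above 0.5 rad), for 0.2 s.
2. the cover is shut (value of joint cover below 0.03 rad), for 0.2 s.
3. the wing knob is turned so that the tongue is behind the frame edge, the cover shut (value of joint cover below 0.03 rad and value of joint latch above 1.35 rad), for 0.2 s.
4. the timer knob is pressed down, the cover latched (all of step 3 and value of joint timer_push above 0.0055 m).
5. the timer knob is turned to its stop (all of step 3 and value of joint timer_turn above 1.3 rad), for 0.1 s.
At the end, for the whole second after the job is handed in: jars at rest in the basket (centre within 95 x 85 mm of its middle, 10 to 40 mm above its floor); mailers at rest in the bin (centre within 53 x 70 mm, under 80 mm up); cover within 0.03 rad of shut; wing knob past 1.35 rad; timer past 1.3 rad and less than 2 mm down (all of step 5 and x of jar0_mid in the frame of basket_floor between -0.095 and 0.095 m and y of jar0_mid in the frame of basket_floor between -0.085 and 0.085 m and z of jar0_mid in the frame of basket_floor between 0.01 and 0.04 m and linear speed of each of jar0, jar1, jar2, jar3, mailer0, mailer1, mailer2 below 0.03 m/s and x of jar1_mid in the frame of basket_floor between -0.095 and 0.095 m and y of jar1_mid in the frame of basket_floor between -0.085 and 0.085 m and z of jar1_mid in the frame of basket_floor between 0.01 and 0.04 m and x of jar2_mid in the frame of basket_floor between -0.095 and 0.095 m and y of jar2_mid in the frame of basket_floor between -0.085 and 0.085 m and z of jar2_mid in the frame of basket_floor between 0.01 and 0.04 m and x of jar3_mid in the frame of basket_floor between -0.095 and 0.095 m and y of jar3_mid in the frame of basket_floor between -0.085 and 0.085 m and z of jar3_mid in the frame of basket_floor between 0.01 and 0.04 m and x of mailer0_mid in the frame of bin_floor between -0.053 and 0.053 m and y of mailer0_mid in the frame of bin_floor between -0.07 and 0.07 m and z of mailer0_mid in the frame of bin_floor between 0 and 0.08 m and x of mailer1_mid in the frame of bin_floor between -0.053 and 0.053 m and y of mailer1_mid in the frame of bin_floor between -0.07 and 0.07 m and z of mailer1_mid in the frame of bin_floor between 0 and 0.08 m and x of mailer2_mid in the frame of bin_floor between -0.053 and 0.053 m and y of mailer2_mid in the frame of bin_floor between -0.07 and 0.07 m and z of mailer2_mid in the frame of bin_floor between 0 and 0.08 m and value of joint timer_push below 0.002 m); the robot touches nothing.
It fails at once if the bottle is pushed more than 30 mm or tipped (distance of reagent from where it was at the start of the episode above 0.03 m or angle between reagent's own z axis and vertical above 0.4 rad).
It fails at once if the slide box is pushed more than 30 mm or tipped (distance of slide_box from where it was at the start of the episode above 0.03 m or angle between slide_box's own z axis and vertical above 0.4 rad).
It fails at once if the stack of dishes is pushed more than 30 mm or tipped (distance of dishes from where it was at the start of the episode above 0.03 m or angle between dishes's own z axis and vertical above 0.4 rad).
Of jar0, jar1, jar2, jar3 only 2 to 4 are there at a start; the rules pass over those that are not, and their reading is None.
Of mailer0, mailer1, mailer2 only 2 to 3 are there at a start; the rules pass over those that are not, and their reading is None.
At some moment in a run one of jar0, jar1, jar2, jar3, mailer0, mailer1, mailer2 may be knocked a few centimetres aside while the robot is not near it.
Once in a run the grip may slacken for a moment while it holds something.
It also fails if it takes over 210 s, if anything falls off the work surface, if the arm or the gripper's body presses on something with over 40 N, if the wrist force passes 120 N, or if a joint passes its speed limit or range.

## Working session

There is one attempt and no reset: what is moved stays moved. The work goes in short steps, Python scripts to look and compute and a shell command to move; the robot and the scene stay as the last step left them, time stands still between calls to the robot, and variables do not carry over. Pictures are saved under pics/ and viewed, at most 14 in all, crops included, and the job is handed in when it is done.

```bash
ls; mkdir -p pics; python3 - <<'E'
from cell import ctrl, viewer, regions_of
import cv2
for n in("top","side"):
    cv2.imwrite(f"pics/{n}0.png",viewer.snapshot(n))
    print(viewer.get_calibration(n))
print(ctrl.sense())
E
```

```text
pics
{'fx': 476.17980778451005, 'fy': 476.17980778451005, 'cx': 325.6163262961823, 'cy': 238.32472092952432, 'rvec': array([ 2.18249365, -2.16404002,  0.13210633]), 'tvec': array([ -13.79545842,  504.27048822, 1250.87978614])}
{'fx': 470.8289532724906, 'fy': 470.8289532724906, 'cx': 320.8450935468017, 'cy': 236.43650112523665, 'rvec': array([ 2.12142304,  0.58313243, -0.331869  ]), 'tvec': array([-437.1585898 ,  -66.94259759, 1448.52574164])}
{'clock': 0.1, 'qpos': array([ 1.29797073e+00,  3.20227407e-01,  1.56556108e+00, -5.12607386e-05,
        1.25741508e+00, -2.00178106e-02]), 'joint_vel': array([-0.00189655, -0.00064132, -0.00117585,  0.00232531,  0.00323437,
        0.00027237]), 'tau': array([ 2.59962735e-04, -4.13338566e+01, -2.32508665e+01,  7.28587224e-02,
        4.21957299e-02, -7.31422824e-05]), 'tool_pos': array([143.72156796, 556.27174835, 213.2031172 ]), 'tcp_rot': array([ 1.26059652e-01,  9.92022336e-01, -8.00393672e-04, -9.34004114e-05]), 'ft_force': array([-0.5526428 ,  0.34849212, -0.2359592 ]), 'wrist_torque': array([-0.0595576 , -0.00099001,  0.02812035]), 'grasp_force': 0.0, 'gripper_width': 91.23739952000918}
```

View pics/top0.png

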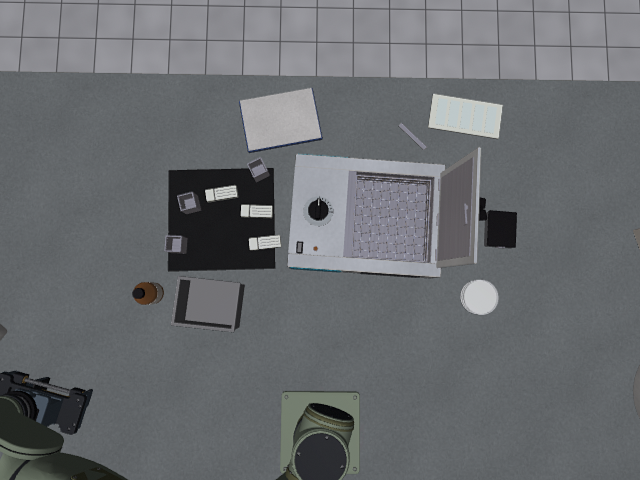

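View pics/side0.png

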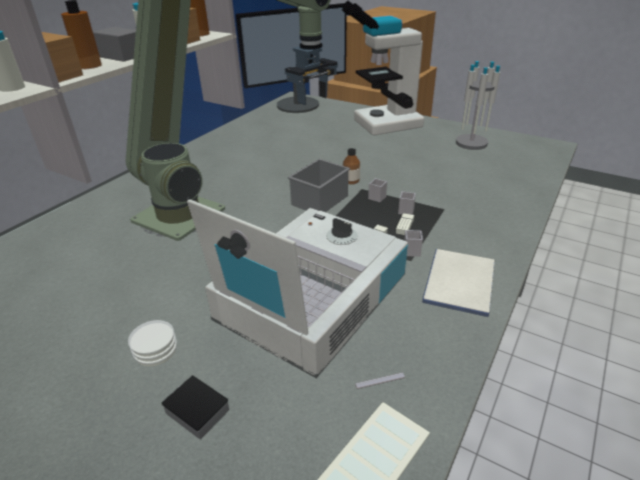

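The top view shows three jars at (258,169), (188,202) and (175,243), and three mailers at (221,193), (256,211) and (264,243). The bin is at (208,304), the timer knob at (319,209), the basket at (393,218), and the cover stands open at about (460,208). The bottle is at (147,293) and the dishes at (479,297).

```bash
cat > h.py <<'E'
from cell import ctrl, viewer, regions_of
import cv2, numpy as np
def proj(P,c):
    K=np.array([[c['fx'],0,c['cx']],[0,c['fy'],c['cy']],[0,0,1]])
    return cv2.projectPoints(np.float64(P).reshape(-1,1,3),c['rvec'],c['tvec'],K,None)[0].reshape(-1,2)
def back(px,z,c):
    R=cv2.Rodrigues(np.float64(c['rvec']))[0]; o=-R.T@np.ravel(c['tvec'])
    px=np.float64(px).reshape(-1,2)
    d=np.c_[(px[:,0]-c['cx'])/c['fx'],(px[:,1]-c['cy'])/c['fy'],np.ones(len(px))]@R
    return (o+d*((z-o[2])/d[:,2])[:,None])[:,:2]
def rect(mask,z,c):
    """min-area rectangle of mask on plane z: centre, sizes, direction of long side (deg)"""
    cs=cv2.findContours(mask.astype(np.uint8),cv2.RETR_EXTERNAL,cv2.CHAIN_APPROX_NONE)[0]
    k=max(cs,key=cv2.contourArea)
    if len(k)<4: return None
    b=cv2.boxPoints(cv2.minAreaRect(back(k,z,c).astype(np.float32)))
    e1,e2=b[1]-b[0],b[2]-b[1]
    if np.hypot(*e1)<np.hypot(*e2): e1,e2=e2,e1
    return b.mean(0).round(1),np.hypot(*e1).round(1),np.hypot(*e2).round(1),(np.degrees(np.arctan2(e1[1],e1[0]))%180).round(1)
def yaw():
    """direction of the tool's y (closing line), deg mod 180, and of the tool's x"""
    from scipy.spatial.transform import Rotation as Ro
    M=Ro.from_quat(ctrl.sense()['tcp_rot']).as_matrix()
    return np.degrees(np.arctan2(M[1,1],M[0,1]))
E
python3 - <<'E'
from h import *
viewer.snapshot("top"); c=viewer.get_calibration("top")
for n,z in (("jar0_mid",58),("mailer0_mid",23),("reagent",60),("slide_box",35),("dishes",45),("cover",110),("steriliser",110),("timer_grip",140),("latch_grip",200)):
    for r in regions_of(n,"top"):
        if r['p']>.3: print(n,round(r['p'],2),np.round(r['rect']),*(rect(r['mask'],z,c) or ()))
print("yaw",yaw())
P=[(293,155),(444,164),(440,276),(288,268),(319,209)]
print("deck corners",back(P,110,c).round())
print("bin rim",back([(177,278),(242,285),(236,331),(172,325)],100,c).round())
print("mat",back([(168,170),(273,168),(275,270),(168,271)],3,c).round())
print("basket rim",back([(357,175),(432,178),(430,262),(354,262)],80,c).round())
print("wrist",viewer.get_calibration("wrist"))
E
```

```text
jar0_mid 0.58 [260. 171.  25.  28.] [682.9 172.3] 53.7 40.3 27.1
mailer0_mid 0.58 [222. 193.  29.  20.] [624.2 274.9] 86.5 35.6 99.4
mailer0_mid 0.54 [188. 201.  21.  21.] [598.1 361.9] 55.5 54.4 14.9
reagent 0.68 [147. 293.  32.  26.] [355.4 447.3] 79.5 56.1 90.5
reagent 0.66 [256. 212.  29.  17.] [571.3 172.9] 81.5 31.9 90.6
slide_box 0.8 [500. 228.  33.  39.] [ 534.2 -476.7] 101.2 87.9 175.0
dishes 0.91 [478. 297.  43.  39.] [ 351.5 -411.8] 98.2 88.6 90.4
cover 0.82 [462. 206.  54. 118.] [ 580.1 -355. ] 316.0 121.9 176.5
cover 0.47 [318. 210.  22.  23.] [567.2  11.4] 50.4 50.3 135.8
steriliser 0.73 [386. 215. 198. 130.] [ 558.4 -159.6] 505.1 326.5 92.6
timer_grip 0.72 [319. 210.  25.  21.] [562.2  11.4] 49.1 49.0 135.8
timer_grip 0.69 [176. 243.  20.  16.] [475. 357.] 51.7 39.1 90.5
latch_grip 0.58 [471. 211.  31.  30.] [ 557.2 -375.7] 54.8 18.8 178.5
yaw 75.5142731049655
deck corners [[ 709.   77.]
 [ 690. -310.]
 [ 404. -295.]
 [ 420.   85.]
 [ 570.    9.]]
bin rim [[394. 362.]
 [377. 199.]
 [264. 211.]
 [278. 369.]]
mat [[693. 427.]
 [702. 138.]
 [419. 127.]
 [414. 415.]]
basket rim [[ 666.  -89.]
 [ 660. -286.]
 [ 440. -277.]
 [ 438.  -82.]]
wrist {'fx': 374.8814189383857, 'fy': 374.8814189383857, 'cx': 317.41759470888894, 'cy': 236.51125440174837, 'rvec': array([-2.29727147, -1.77838428, -0.25498554]), 'tvec': array([-575.78199109,  -31.95364946,  391.87674977])}
```

```bash
python3 -m pendant '[[0.034,-0.023,0.01,-6,1],[0.034,-0.023,0.01,-6,1],[0.034,-0.023,0.01,-6,1],[0.034,-0.023,0.01,-6,1],[0.034,-0.023,0.01,-6,1],[0.034,-0.023,0,-6,1],[0.034,-0.023,0,-6,1],[0.034,-0.023,0,-6,1],[0.034,-0.023,0,-6,1],[0.034,-0.023,0,-6,1],[0.034,-0.023,0,-6,1],[0.034,-0.023,0,-4,1],[0,0,0,0,1],[0,0,0,0,1]]'
python3 - <<'E'
from h import *
s=ctrl.sense(); c=viewer.get_calibration("wrist"); im=viewer.snapshot("wrist"); cv2.imwrite("pics/w1.png",im)
R=cv2.Rodrigues(c['rvec'])[0]; print("cam",-R.T@c['tvec'],"tcp",s['tool_pos'],"yaw",yaw(),"axes",R.round(2))
for n,z in (("jar0_mid",58),("mailer0_mid",23)):
    for r in regions_of(n,"wrist"):
        if r['p']>.15: print(n,round(r['p'],2),np.round(r['rect']),*(rect(r['mask'],z,c) or ()))
E
```

```text
clock: 1.77
tool_pos: [550.8, 280.9, 262.6]
tcp_rot: [0.673, 0.739, -0.0, -0.0]
ft_force: [0.1, 0.0, 0.1]
gripper_width: 91.1
grasp_force: 0.0
cam [543.83488737 360.73126573 433.52513783] tcp [550.76179145 280.89479926 262.56030322] yaw 5.46162386539649 axes [[ 1.    0.09  0.  ]
 [ 0.09 -0.96  0.28]
 [ 0.03 -0.28 -0.96]]
jar0_mid 0.49 [406. 292.  12.  26.] [656.  198.5] 23.8 8.7 98.9
mailer0_mid 0.6 [386. 212.  33.  76.] [626.7 277.6] 86.4 34.3 99.7
```

View pics/w1.png

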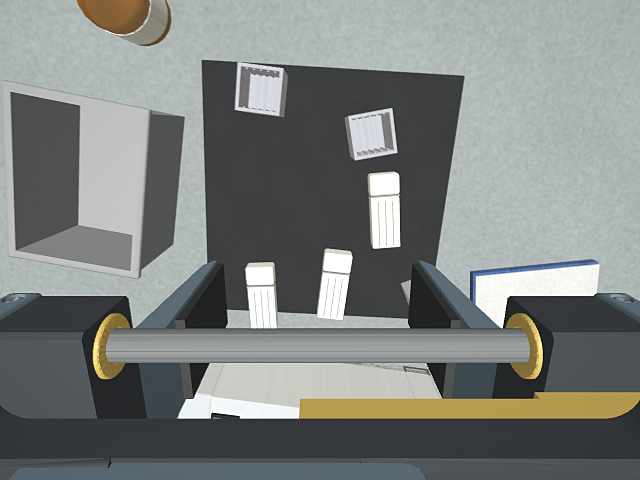

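The wrist view shows jars at (260,90) and (372,134) and mailers at (385,210), (335,285) and (262,296), the last partly under the gripper. The corner of the third jar shows at (406,292). I'll fit box silhouettes to these.

```bash
cat >> h.py <<'E'
from scipy.optimize import minimize
DIM={'jar':(42,42,3,58),'mailer':(85,33,3,23)}
def sil(p,kind,c,shape=(480,640)):
    a,b,z0,z1=DIM[kind]; t=np.radians(p[2]); R=np.array([[np.cos(t),-np.sin(t)],[np.sin(t),np.cos(t)]])
    q=np.array([[sx*a/2,sy*b/2] for sx in(-1,1) for sy in(-1,1)])@R.T+p[:2]
    P=np.vstack([np.c_[q,np.full(4,z)] for z in(z0,z1)])
    m=np.zeros(shape,np.uint8); cv2.fillConvexPoly(m,cv2.convexHull((proj(P,c)*16).astype(np.int32)),255,cv2.LINE_AA,4); return m
def fit(mask,kind,c,p0):
    M=mask.astype(np.float32)
    f=lambda p:np.abs(sil(p,kind,c)/255.-M).sum()
    best=None
    for a in ((0,30,60) if kind=='jar' else (0,45,90,135)):
        r=minimize(f,[*p0,a],method='Nelder-Mead',options=dict(initial_simplex=[[p0[0],p0[1],a],[p0[0]+8,p0[1],a],[p0[0],p0[1]+8,a],[p0[0],p0[1],a+25]],maxiter=150))
        if best is None or r.fun<best.fun: best=r
    return best.x,best.fun/max(M.sum(),1)
MAT=np.array([[699,425],[707,138],[415,128],[411,415]])   # corners on the bench, seen from above
def find(im,c,polyoff=None,show=True):
    """fit boxes to light blobs on the black mat, [kind, x, y, angle of x axis, misfit]"""
    g=cv2.cvtColor(im,cv2.COLOR_BGR2GRAY); m=np.zeros(g.shape,np.uint8)
    cv2.fillConvexPoly(m,proj(np.c_[MAT+(MAT.mean(0)-MAT)*.03,np.full(4,3)],c).astype(np.int32),1)
    b=((g>75)&(m>0)).astype(np.uint8); out=[]
    b=cv2.morphologyEx(b,cv2.MORPH_OPEN,np.ones((3,3)))
    for k in cv2.findContours(b,cv2.RETR_EXTERNAL,cv2.CHAIN_APPROX_NONE)[0]:
        A=cv2.contourArea(k)
        if A<60: continue
        mk=np.zeros(g.shape,np.uint8); cv2.drawContours(mk,[k],-1,1,-1)
        cen=k.reshape(-1,2).mean(0); res=[]
        for kind in DIM:
            x,e=fit(mk,kind,c,back(cen,30 if kind=='jar' else 13,c)[0]); res.append((e,kind,x))
        e,kind,x=min(res,key=lambda r:r[0]); out.append((kind,*x[:2].round(1),(x[2]%(90 if kind=='jar' else 180)).round(1),round(e,2)))
        if show: print(out[-1],cen.round(),A)
    return out
E
python3 - <<'E'
from h import *
c=viewer.get_calibration("wrist"); find(cv2.imread("pics/w1.png"),c)
print("top"); find(cv2.imread("pics/top0.png"),viewer.get_calibration("top"))
c=viewer.get_calibration("wrist"); print("bin",back([(3,82),(185,116),(140,277),(10,255)],100,c).round(),"bottle",back([(122,42)],0,c),"mat",back([(203,60),(464,76),(207,310)],3,c))
E
```

```text
('mailer', np.float64(684.1), np.float64(150.6), np.float64(126.9), np.float64(12.75)) [407. 290.] 120.0
('jar', np.float64(495.5), np.float64(184.0), np.float64(82.1), np.float64(0.53)) [261. 286.] 1331.0
('mailer', np.float64(704.9), np.float64(180.7), np.float64(132.3), np.float64(18.01)) [428. 267.] 91.0
('mailer', np.float64(578.8), np.float64(182.0), np.float64(89.8), np.float64(0.19)) [334. 281.] 1736.5
('jar', np.float64(429.7), np.float64(227.4), np.float64(57.3), np.float64(5.29)) [205. 231.] 297.5
('mailer', np.float64(626.0), np.float64(279.3), np.float64(100.7), np.float64(0.08)) [384. 209.] 2253.0
('jar', np.float64(595.5), np.float64(361.4), np.float64(16.0), np.float64(0.03)) [371. 133.] 2143.0
('jar', np.float64(482.6), np.float64(387.9), np.float64(87.4), np.float64(0.17)) [261.  92.] 2090.0
top
('jar', np.float64(480.3), np.float64(379.1), np.float64(73.6), np.float64(2.22)) [176. 245.] 104.5
('jar', np.float64(491.2), np.float64(164.1), np.float64(68.6), np.float64(0.46)) [261. 242.] 266.0
('mailer', np.float64(579.8), np.float64(180.0), np.float64(86.3), np.float64(0.27)) [256. 211.] 333.5
('jar', np.float64(592.2), np.float64(347.4), np.float64(58.4), np.float64(2.46)) [190. 203.] 95.0
('mailer', np.float64(628.6), np.float64(276.8), np.float64(98.2), np.float64(0.28)) [221. 193.] 347.0
('jar', np.float64(681.1), np.float64(171.2), np.float64(27.9), np.float64(2.07)) [258. 171.] 101.5
bin [[278. 373.]
 [429. 361.]
 [385. 209.]
 [264. 220.]] bottle [[329.27872359 428.06420174]] mat [[414.82179459 418.58654819]
 [691.77865612 429.93823207]
 [423.35951198 126.99892643]]
```

```bash
python3 -m pendant '[[0.0375,-0.001,-0.015,2.5,1],[0.0375,-0.001,-0.015,2.5,1],[0,0,-0.041,0,1],[0,0,-0.041,0,1],[0,0,-0.041,0,1],[0,0,-0.041,0,1],[0,0,-0.03,0,1],[0,0,-0.022,0,1],[0,0,-0.01,0,1],[0,0,0,0,1],[0,0,0,0,0],[0,0,0,0,0],[0,0,0,0,0],[0,0,0,0,0],[0,0,0,0,0],[0,0,0,0,0],[0,0,0,0,0]]' 20
```

```text
clock: 3.33
tool_pos: [624.6, 280.3, 7.5]
tcp_rot: [0.639, 0.769, 0.0, 0.0]
ft_force: [-0.0, -0.7, -0.2]
gripper_width: 47.3
grasp_force: 0.0
```

```bash
python3 -m pendant '[[0,0,0,0,0],[0,0,0,0,0],[0,0,0,0,0],[0,0,0,0,0],[0,0,0.02,0,0],[0,0,0.04,0,0],[0,0,0.04,0,0],[0,0,0.04,0,0],[-0.02,0,0.02,-2,0],[-0.037,0.001,0,-2,0],[-0.037,0.001,0,-2,0],[-0.037,0.001,0,-2,0]]' 20
```

```text
clock: 4.33
tool_pos: [492.0, 283.1, 167.5]
tcp_rot: [0.692, 0.722, 0.0, 0.0]
ft_force: [-0.8, 0.8, -0.2]
gripper_width: 32.7
grasp_force: 20.0
```

```bash
python3 -m pendant '[[-0.037,0.001,0,-2,0],[-0.037,0.001,0,-2,0],[-0.037,0.001,0,-2,0],[-0.037,0.001,0,-2,0],[-0.015,0.001,0,0,0],[0,0,-0.03,0,0],[0,0,-0.03,0,0],[0,0,-0.02,0,0],[0,0,0,0,0],[0,0,0,0,0]]'
python3 - <<'E'
from h import *
im=viewer.snapshot("wrist"); cv2.imwrite("pics/w2.png",im); print(yaw(),ctrl.sense()['tool_pos'])
t=viewer.snapshot("top"); cv2.imwrite("pics/t2.png",t)
E
```

```text
clock: 5.17
tool_pos: [330.4, 288.2, 87.0]
tcp_rot: [0.74, 0.673, -0.001, 0.0]
ft_force: [0.9, 0.0, -0.1]
gripper_width: 32.8
grasp_force: 20.0
-5.4853825674723575 [331.21993557 288.81273833  87.94342683]
```

View pics/w2.png

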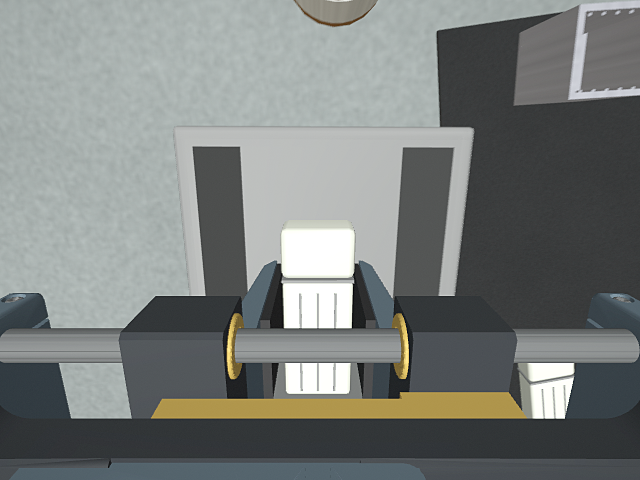

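The held mailer, at (318,300), is centred over the bin and square to it. The bin's far rim runs from (176,128) to (472,128). I'll release it.

```bash
python3 - <<'E'
from h import *
c=viewer.get_calibration("wrist"); print(back([(176,128),(472,128)],100,c))
E
python3 -m pendant '[[0,0,-0.025,0,0],[0,0,-0.025,0,0],[0,0,0,0,0],[0,0,0,0,0.55],[0,0,0,0,0.55],[0,0,0,0,0.55],[0,0,0.02,0,0.55],[0,0,0.04,0,0.55],[0,0,0.04,0,0.55],[0,0,0.04,0,0.6]]'
```

```text
[[282.14478373 374.05059463]
 [402.61641519 362.41447756]]
clock: 6.1
tool_pos: [330.4, 288.3, 180.4]
tcp_rot: [0.74, 0.672, 0.001, 0.0]
ft_force: [0.8, -0.8, -0.8]
gripper_width: 53.4
grasp_force: 0.0
```

```bash
python3 -m pendant '[[0.0286,-0.0254,0.01,1,1],[0.0286,-0.0254,0.01,1,1],[0.0286,-0.0254,0.01,1,1],[0.0286,-0.0254,0.01,1,1],[0.0286,-0.0254,0.01,1,1],[0.0286,-0.0254,0.01,0,1],[0.0286,-0.0254,0.01,0,1],[0,0,0,0,1]]'
python3 - <<'E'
from h import *
s=ctrl.sense(); c=viewer.get_calibration("wrist"); im=viewer.snapshot("wrist"); cv2.imwrite("pics/w3.png",im); print(yaw(),s['tool_pos'])
find(im,c)
E
```

```text
clock: 6.77
tool_pos: [536.5, 106.5, 250.6]
tcp_rot: [0.712, 0.702, 0.003, 0.004]
ft_force: [0.1, 0.7, -0.2]
gripper_width: 90.9
grasp_force: 0.0
-0.7322239115536389 [536.49691574 106.49333376 250.63115265]
('mailer', np.float64(494.0), np.float64(156.4), np.float64(96.0), np.float64(0.43)) [272. 146.] 1934.5
('jar', np.float64(664.7), np.float64(175.2), np.float64(75.6), np.float64(1.14)) [454. 136.] 1330.5
('mailer', np.float64(579.9), np.float64(180.4), np.float64(88.7), np.float64(0.07)) [355. 130.] 2721.5
('jar', np.float64(454.0), np.float64(161.8), np.float64(2.2), np.float64(2.68)) [201.  90.] 914.0
```

```bash
python3 -m pendant '[[0.0145,0.0247,-0.02,0,0.65],[0.0145,0.0247,-0.02,0,0.65],[0.0145,0.0247,-0.02,0,0.65],[0,0,-0.04,0,0.65],[0,0,-0.04,0,0.65],[0,0,-0.04,0,0.65],[0,0,-0.04,0,0.65],[0,0,-0.016,0,0.65],[0,0,-0.008,0,0.65],[0,0,0,0,0.65],[0,0,0,0,0],[0,0,0,0,0],[0,0,0,0,0],[0,0,0,0,0],[0,0,0,0,0],[0,0,0,0,0],[0,0,0,0,0],[0,0,0.02,0,0],[0,0,0.04,0,0]]'
```

```text
clock: 8.4
tool_pos: [570.2, 183.3, 58.9]
tcp_rot: [0.71, 0.704, -0.005, -0.003]
ft_force: [0.3, 0.4, -0.2]
gripper_width: 33.3
grasp_force: 20.0
```

```bash
python3 -m pendant '[[0,0,0.04,0,0],[0,0,0.04,0,0],[-0.0336,0.0153,0,-1,0],[-0.0336,0.0153,0,-1,0],[-0.0336,0.0153,0,-1,0],[-0.0336,0.0153,0,-1,0],[-0.0336,0.0153,0,0,0],[-0.0336,0.0153,0,0,0],[-0.0336,0.0153,0,0,0],[0,0,0,0,0]]'
```

```text
clock: 9.23
tool_pos: [333.1, 292.1, 142.7]
tcp_rot: [0.733, 0.68, -0.002, -0.001]
ft_force: [0.4, -0.4, -0.3]
gripper_width: 33.1
grasp_force: 20.0
```

```bash
python3 -m pendant '[[0,0,-0.035,0,0],[0,0,-0.035,0,0],[0,0,0,0,0],[0,0,0,0,0.55],[0,0,0,0,0.55],[0,0,0,0,0.55],[0,0,0.03,0,0.55],[0,0,0.04,0,0.55],[0,0,0.04,0,0.55],[0.02,-0.03,0.01,1,0.55],[0.025,-0.03,0.01,1,0.65],[0.025,-0.03,0.01,1,0.65],[0.025,-0.03,0.01,1,0.65],[0.025,-0.03,0.01,1,0.65],[0.025,-0.03,0.01,0,0.65],[0.01,-0.02,0,0,0.65],[0,0,0,0,0.65]]'
python3 - <<'E'
from h import *
s=ctrl.sense(); c=viewer.get_calibration("wrist"); im=viewer.snapshot("wrist"); cv2.imwrite("pics/w4.png",im); print(yaw(),s['tool_pos'])
MAT[1:3,1]-=40
import h; h.MAT[:]=MAT
find(im,c)
E
```

```text
clock: 10.65
tool_pos: [497.0, 88.1, 245.7]
tcp_rot: [0.706, 0.708, 0.002, 0.002]
ft_force: [0.3, 0.2, 0.2]
gripper_width: 59.2
grasp_force: 0.0
0.27972161366753656 [496.98843296  88.09400572 245.68899043]
('jar', np.float64(654.3), np.float64(170.7), np.float64(8.2), np.float64(1.47)) [496. 120.] 1268.5
('mailer', np.float64(494.7), np.float64(153.8), np.float64(96.4), np.float64(0.76)) [323. 138.] 11186.5
```

View pics/w4.png

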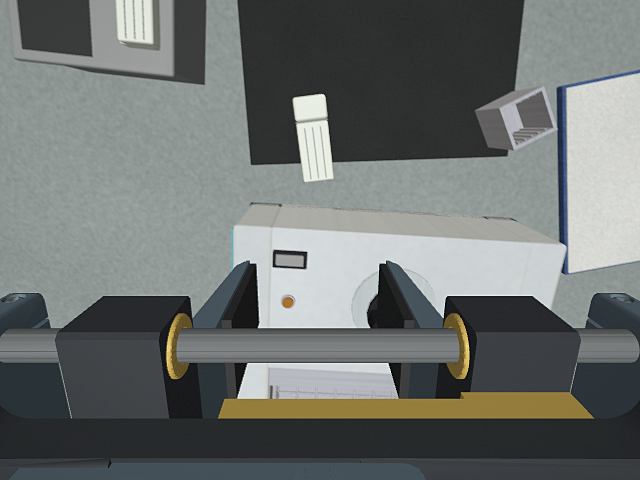

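Mailer C spans (293,96) to (333,181) and overhangs the mat's edge. The jar stands at (515,120) over the mat's corner, and its tilted look comes from perspective. Two mailers lie in the bin.

```bash
python3 - <<'E'
from h import *
c=viewer.get_calibration("wrist"); q=back([(293,96),(325,94),(333,181),(303,182)],23,c); print(q.round(),q.mean(0))
im=cv2.imread("pics/w4.png"); m=(im.min(2)>170).astype(np.uint8); m[:,:220]=0;m[:80]=0;m[195:]=0;m[:,400:]=0
print(fit(m,'mailer',c,q.mean(0)))
# jar: steel is bluish/violet: try saturation-based mask vs bench
h=cv2.cvtColor(im,cv2.COLOR_BGR2HSV); print(h[120,490],h[120,520],h[200,540],h[180,450],h[95,530])
E
```

```text
[[472. 199.]
 [504. 201.]
 [513. 116.]
 [482. 115.]] [492.57557594 157.88790598]
(array([492.20685426, 157.75534195,  97.20897533]), np.float64(0.15591815591815594))
[15  5 96] [113  12 184] [ 86  12 152] [ 86  13 155] [111  14 187]
```

```bash
python3 -m pendant '[[-0.002,0.035,-0.02,3.5,0.65],[-0.003,0.035,-0.02,3.5,0.65],[0,0,-0.04,0,0.65],[0,0,-0.04,0,0.65],[0,0,-0.04,0,0.65],[0,0,-0.04,0,0.65],[0,0,-0.03,0,0.65],[0,0,-0.01,0,0.65],[0,0,0,0,0.65],[0,0,0,0,0],[0,0,0,0,0],[0,0,0,0,0],[0,0,0,0,0],[0,0,0,0,0],[0,0,0,0,0],[0,0,0,0,0],[0,0,0.02,0,0],[0,0,0.04,0,0],[0,0,0.04,0,0],[0,0,0.04,0,0]]'
```

```text
clock: 12.37
tool_pos: [488.1, 161.3, 144.3]
tcp_rot: [0.659, 0.752, -0.001, -0.001]
ft_force: [0.9, 1.4, -0.9]
gripper_width: 32.9
grasp_force: 20.0
```

```bash
python3 -m pendant '[[-0.0255,0.0215,0,-2.1,0],[-0.0255,0.0215,0,-2.1,0],[-0.0255,0.0215,0,-2.1,0],[-0.0255,0.0215,0,-2.1,0],[-0.0255,0.0215,0,-2.1,0],[-0.0255,0.0215,0,-2.1,0],[0,0,0,0,0],[0,0,-0.035,0,0],[0,0,-0.035,0,0],[0,0,0,0,0],[0,0,0,0,0.55],[0,0,0,0,0.55],[0,0,0,0,0.55],[0,0,0.03,0,0.55],[0,0,0.04,0,0.55],[0,0,0.04,0,0.55]]'
python3 - <<'E'
from h import *
c=viewer.get_calibration("top"); im=viewer.snapshot("top"); cv2.imwrite("pics/t5.png",cv2.resize(im[130:350,120:340],None,fx=2.7,fy=2.7)); print(yaw(),ctrl.sense()['tool_pos'])
find(im,c)
E
```

```text
clock: 13.7
tool_pos: [336.0, 290.4, 185.9]
tcp_rot: [0.738, 0.675, 0.0, 0.0]
ft_force: [0.3, 0.6, -0.6]
gripper_width: 50.1
grasp_force: 0.0
-5.115965907143009 [340.19008594 293.88528504 194.15576685]
('jar', np.float64(480.6), np.float64(373.8), np.float64(71.5), np.float64(2.02)) [176. 245.] 111.5
('jar', np.float64(589.3), np.float64(345.8), np.float64(56.2), np.float64(2.43)) [189. 203.] 95.5
('jar', np.float64(680.4), np.float64(170.9), np.float64(27.7), np.float64(2.06)) [258. 171.] 102.0
```

View pics/t5.png

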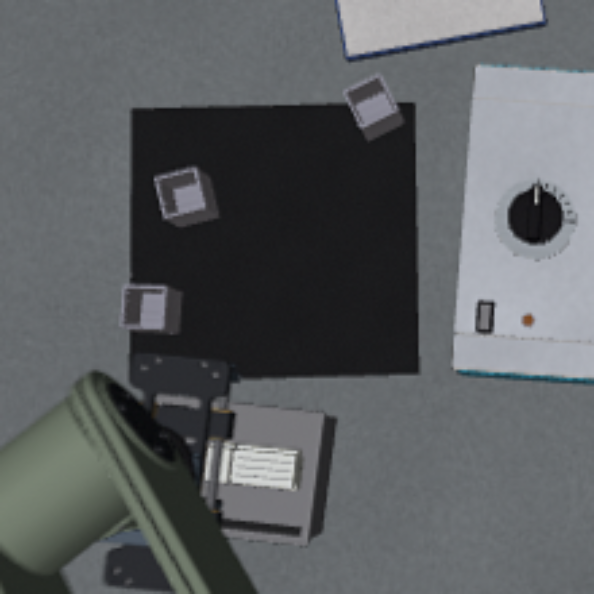

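All three mailers lie in the bin. The jars stand at crop positions (372,105), (185,197) and (150,308). Next is the jar at (595,361).

```bash
python3 -m pendant '[[0.0255,0.0067,0,-6.9,1],[0.0255,0.0067,0,-6.9,1],[0.0255,0.0067,0,-6.9,1],[0.0255,0.0067,0,-6.9,1],[0.0255,0.0067,0,-6.9,1],[0.0255,0.0067,0,-6.9,1],[0.0255,0.0067,0,-6.9,1],[0.0255,0.0067,0,-6.9,1],[0.0255,0.0067,0,-6.9,1],[0.0255,0.0067,0,-6.9,1],[0,0,0,0,1],[0,0,0,0,1]]' 30
python3 - <<'E'
from h import *
s=ctrl.sense(); c=viewer.get_calibration("wrist"); im=viewer.snapshot("wrist"); cv2.imwrite("pics/w6.png",im); print(yaw(),s['tool_pos'],s['qpos'].round(2))
E
```

```text
clock: 14.75
tool_pos: [592.1, 357.6, 183.9]
tcp_rot: [0.99, 0.139, 0.001, -0.0]
ft_force: [-0.6, -1.1, -0.3]
gripper_width: 90.8
grasp_force: 0.0
-74.04214448625918 [592.13095826 357.59650632 183.93423333] [0.53 0.52 1.31 0.   1.3  1.82]
```

View pics/w6.png

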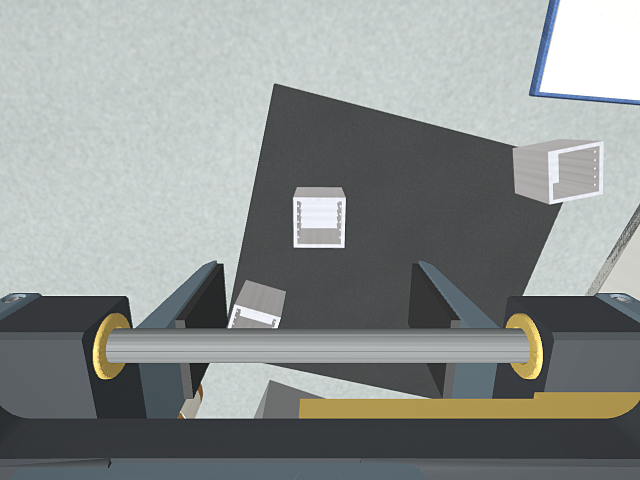

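Jar A's rim spans (293,196) to (345,247) and is square to the fingers. Jar C's rim corners are (550,150), (603,141), (602,193) and (551,204). Jar B shows at (258,303).

```bash
python3 - <<'E'
from h import *
c=viewer.get_calibration("wrist")
for P in ([(293,196),(344,194),(345,247),(294,249)],[(550,150),(603,141),(602,193),(551,204)]):
    q=back(P,58,c); print(q.round(),q.mean(0)); print([np.degrees(np.arctan2(*(q[i]-q[i-1])[::-1]))%90 for i in range(1,4)])
find(cv2.imread("pics/w6.png"),c)
E
```

```text
[[612. 384.]
 [625. 346.]
 [582. 332.]
 [569. 372.]] [596.90537767 358.35518515]
[np.float64(18.18980892207287), np.float64(18.134120037207197), np.float64(18.27754302012751)]
[[701. 202.]
 [718. 166.]
 [682. 148.]
 [663. 183.]] [690.96849596 174.73201927]
[np.float64(25.606599751378937), np.float64(26.8236363021702), np.float64(28.746815624988272)]
('mailer', np.float64(410.8), np.float64(234.3), np.float64(27.8), np.float64(4.62)) [376. 374.] 387.5
('mailer', np.float64(202.7), np.float64(307.5), np.float64(162.9), np.float64(1.0)) [502. 300.] 70.5
('mailer', np.float64(478.3), np.float64(334.1), np.float64(11.7), np.float64(9.61)) [306. 300.] 215.0
('mailer', np.float64(137.3), np.float64(478.9), np.float64(132.1), np.float64(1.0)) [461. 278.] 96.5
('mailer', np.float64(482.9), np.float64(244.0), np.float64(104.4), np.float64(0.83)) [376. 342.] 14269.5
('mailer', np.float64(546.0), np.float64(203.3), np.float64(52.4), np.float64(25.47)) [444. 266.] 73.5
('mailer', np.float64(564.7), np.float64(169.5), np.float64(60.1), np.float64(10.95)) [477. 268.] 192.0
('mailer', np.float64(572
[... 1002 characters left out ...]
ar', np.float64(636.5), np.float64(391.9), np.float64(27.7), np.float64(1.33)) [289. 166.] 1196.0
('jar', np.float64(642.7), np.float64(365.7), np.float64(73.8), np.float64(3.06)) [326. 156.] 604.5
('jar', np.float64(659.0), np.float64(341.7), np.float64(19.5), np.float64(20.47)) [382. 132.] 107.5
('jar', np.float64(671.9), np.float64(325.4), np.float64(71.7), np.float64(7.34)) [402. 137.] 323.0
('mailer', np.float64(14.3), np.float64(487.4), np.float64(162.6), np.float64(1.0)) [365. 125.] 82.5
('jar', np.float64(659.9), np.float64(391.2), np.float64(60.7), np.float64(25.36)) [302. 104.] 90.5
('jar', np.float64(659.3), np.float64(401.5), np.float64(58.5), np.float64(11.34)) [286. 106.] 192.5
```

```bash
python3 -m pendant '[[0.004,0.001,-0.035,0,1],[0,0,-0.04,0,1],[0,0,-0.04,0,1],[0,0,-0.03,0,1],[0,0,-0.009,0,1],[0,0,0,0,1],[0,0,0,0,0],[0,0,0,0,0],[0,0,0,0,0],[0,0,0,0,0],[0,0,0,0,0],[0,0,0,0,0],[0,0,0,0,0],[0,0,0,0,0],[0,0,0.02,0,0],[0,0,0.04,0,0]]' 30
```

```text
clock: 16.13
tool_pos: [591.3, 356.5, 83.6]
tcp_rot: [0.99, 0.138, -0.006, 0.003]
ft_force: [0.2, 0.2, -2.2]
gripper_width: 42.1
grasp_force: 30.0
```

```bash
python3 -m pendant '[[0,0,0.04,0,0],[0,0,0.04,0,0],[0.0017,-0.02,0.035,-1.4,0],[0.0017,-0.04,0.01,-1.4,0],[0.0017,-0.04,0,-1.4,0],[0.0017,-0.04,0,-1.4,0],[0.0017,-0.04,0,-1.4,0],[0.0017,-0.04,0,-1.4,0],[0.0017,-0.04,0,-1.4,0],[0.0017,-0.04,0,-1.4,0],[0.0017,-0.04,0,-1.4,0],[0.0017,-0.04,0,-1.4,0],[0.0017,-0.04,0,-1.4,0],[0.0017,-0.04,0,-1.4,0],[0.0017,-0.04,0,-1.4,0],[0,-0.02,0,0,0],[0,0,0,0,0],[0,0,0,0,0]]'
python3 - <<'E'
from h import *
s=ctrl.sense(); c=viewer.get_calibration("wrist"); im=viewer.snapshot("wrist"); cv2.imwrite("pics/w7.png",im); print(yaw(),s['tool_pos'],s['gripper_width'],s['qpos'].round(2))
E
```

```text
clock: 17.63
tool_pos: [616.6, -162.3, 213.6]
tcp_rot: [1.0, -0.021, -0.001, -0.0]
ft_force: [0.5, 0.9, -2.1]
gripper_width: 41.8
grasp_force: 30.0
-92.32966077302709 [ 616.59511335 -162.29923187  213.56176261] 41.81590445186713 [-0.28  0.42  1.41  0.    1.31  1.34]
```

View pics/w7.png

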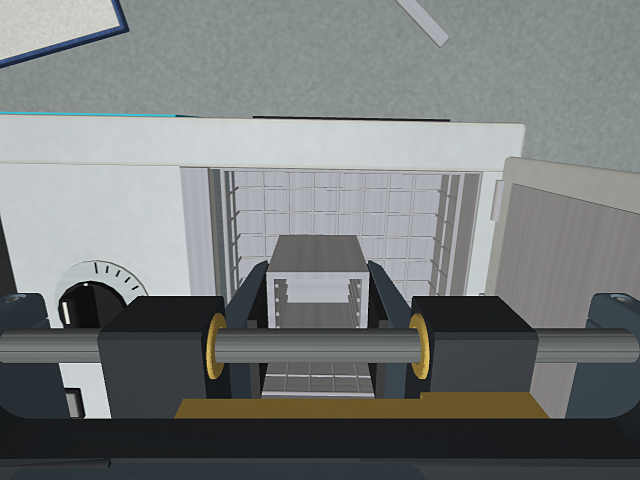

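The jar is held above the basket. The chamber mouth's +x edge runs from (210,168) to (483,172), and the timer knob is at (90,300).

```bash
python3 - <<'E'
from h import *
c=viewer.get_calibration("wrist")
print("z110",back([(182,165),(210,168),(483,172),(525,124),(180,165)],110,c).round())
print("z80",back([(222,170),(465,172),(232,172),(446,172)],80,c).round())
print("floor",back([(237,172),(446,172)],25,c).round())
E
```

```text
z110 [[ 674.  -65.]
 [ 671.  -85.]
 [ 660. -282.]
 [ 693. -309.]
 [ 674.  -63.]]
z80 [[ 667.  -85.]
 [ 657. -281.]
 [ 665.  -93.]
 [ 658. -266.]]
floor [[ 659.  -85.]
 [ 651. -284.]]
```

```bash
python3 -m pendant '[[0.002,-0.007,-0.03,0,0],[0,0,-0.04,0,0],[0,0,-0.04,0,0],[0,0,-0.03,0,0],[0,0,-0.018,0,0],[0,0,0,0,0],[0,0,0,0,0]]'
```

```text
clock: 18.27
tool_pos: [619.0, -166.6, 55.8]
tcp_rot: [1.0, -0.019, -0.001, -0.0]
ft_force: [0.2, 0.0, -1.6]
gripper_width: 41.8
grasp_force: 30.0
```

```bash
python3 -m pendant '[[0,0,-0.002,0,0],[0,0,0,0,0],[0,0,0,0,0.6],[0,0,0,0,0.65],[0,0,0,0,0.65],[0,0,0,0,0.65],[0,0,0.03,0,0.65],[0,0,0.04,0,0.65],[0,0,0.04,0,0.65],[0,0,0.04,0,0.65],[0,0,0,0,0.65]]'
python3 - <<'E'
from h import *
c=viewer.get_calibration("top"); im=viewer.snapshot("wrist"); cv2.imwrite("pics/w8.png",im); print(ctrl.sense()['tool_pos'])
E
python3 -m pendant '[[0.0041,0.0202,0.01,7,0.65],[0.0041,0.0202,0,7,0.65],[0.0041,0.0202,0,7,0.65],[0.0041,0.0202,0,7,0.65],[0.0041,0.0202,0,7,0.65],[0.0041,0.0202,0,7,0.65],[0.0041,0.0202,0,7,0.65],[0.0041,0.0202,0,7,0.65],[0.0041,0.0202,0,7,1],[0.0041,0.0202,0,7,1],[0.0041,0.0202,0,7,1],[0.0041,0.0202,0,7,1],[0.0041,0.0202,0,7,1],[0.0041,0.0202,0,7,1],[0.0041,0.0202,-0.01,7,1],[0.0041,0.0202,-0.01,7,1],[0.0041,0.0202,-0.01,7,1],[0,0,0,0,1],[0,0,0,0,1]]'
python3 - <<'E'
from h import *
s=ctrl.sense(); c=viewer.get_calibration("wrist"); im=viewer.snapshot("wrist"); cv2.imwrite("pics/w9.png",im); print(yaw(),s['tool_pos'],s['qpos'].round(2))
a=cv2.imread("pics/w8.png"); cv2.imwrite("pics/w89.png",cv2.resize(np.hstack([a,im]),(800,300)))
E
```

```text
clock: 19.18
tool_pos: [623.4, -169.6, 214.2]
tcp_rot: [1.0, -0.02, 0.009, 0.002]
ft_force: [0.4, -0.3, 1.5]
gripper_width: 59.5
grasp_force: 0.0
[ 621.78831834 -169.12309712  210.22479351]
clock: 20.82
tool_pos: [687.9, 175.6, 182.2]
tcp_rot: [0.525, 0.851, -0.001, -0.001]
ft_force: [-0.0, -0.7, 0.2]
gripper_width: 91.5
grasp_force: 0.0
26.637730558176795 [687.86947251 175.55670011 182.15788343] [ 0.23  0.56  1.26 -0.    1.33 -0.23]
```

View pics/w89.png

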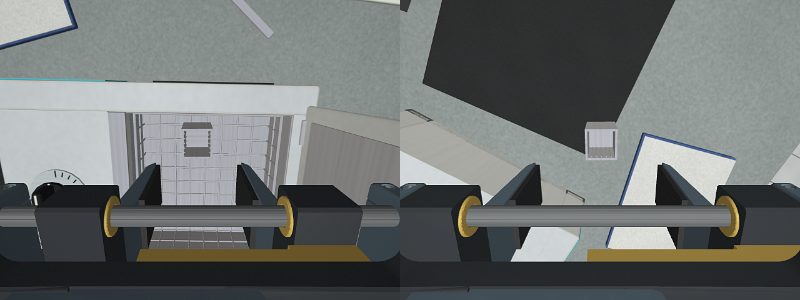

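On the left, jar A stands in the basket. On the right, jar C's rim spans about (298,208) to (347,254) in the full picture and is square to the fingers.

```bash
python3 - <<'E'
from h import *
c=viewer.get_calibration("wrist"); im=cv2.imread("pics/w9.png")
q=back([(298,208),(346,208),(347,254),(298,254)],58,c); print(q.round(),q.mean(0),ctrl.sense()['tool_pos'])
E
```

```text
[[667. 183.]
 [702. 201.]
 [721. 166.]
 [684. 148.]] [693.45894788 174.56288982] [688.33011326 174.71718287 183.2695905 ]
```

```bash
python3 -m pendant '[[0.004,0,-0.035,0,1],[0,0,-0.04,0,1],[0,0,-0.04,0,1],[0,0,-0.028,0,1],[0,0,-0.009,0,1],[0,0,0,0,1],[0,0,0,0,0],[0,0,0,0,0],[0,0,0,0,0],[0,0,0,0,0],[0,0,0,0,0],[0,0,0,0,0],[0,0,0,0,0],[0,0,0,0,0],[0,0,0.02,0,0],[0,0,0.04,0,0],[0,0,0.04,0,0],[0,0,0.04,0,0],[0,0,0.035,0,0],[0,0,0,0,0]]' 30
```

```text
clock: 22.53
tool_pos: [696.4, 176.1, 216.8]
tcp_rot: [0.525, 0.851, 0.006, 0.006]
ft_force: [0.8, 0.2, 1.3]
gripper_width: 41.9
grasp_force: 30.0
```

```bash
python3 -m pendant '[[-0.0139,-0.0342,0,6,0],[-0.0139,-0.0342,0,6,0],[-0.0139,-0.0342,0,6,0],[-0.0139,-0.0342,0,6,0],[-0.0139,-0.0342,0,6,0],[-0.0139,-0.0342,0,6,0],[-0.0139,-0.0342,0,6,0],[-0.0139,-0.0342,0,6,0],[-0.0139,-0.0342,0,6,0],[-0.0139,-0.0342,0,6,0],[0,0,0,0,0],[0,0,0,0,0],[0,0,0,0,0]]'
python3 - <<'E'
from h import *
s=ctrl.sense(); print(yaw(),s['tool_pos'],s['gripper_width'],s['ft_force'])
E
```

```text
clock: 23.62
tool_pos: [553.7, -166.5, 206.8]
tcp_rot: [0.029, 1.0, 0.001, -0.0]
ft_force: [0.1, -0.5, -1.2]
gripper_width: 41.8
grasp_force: 30.0
86.63089243797589 [ 553.69646743 -166.52689087  206.79172483] 41.8215388568189 [ 0.1373687  -0.46853358 -1.21995406]
```

```bash
python3 -m pendant '[[0,0,-0.03,0,0],[0,0,-0.04,0,0],[0,0,-0.04,0,0],[0,0,-0.03,0,0],[0,0,-0.011,0,0],[0,0,0,0,0],[0,0,-0.001,0,0],[0,0,0,0,0],[0,0,0,0,0.6],[0,0,0,0,0.65],[0,0,0,0,0.65],[0,0,0,0,0.65],[0,0,0.03,0,0.65],[0,0,0.04,0,0.65],[0,0,0.04,0,0.65],[0,0,0.04,0,0.65],[0,0,0,0,0.65]]'
python3 - <<'E'
from h import *
im=viewer.snapshot("wrist"); cv2.imwrite("pics/w10.png",im); s=ctrl.sense(); print(yaw(),s['tool_pos'],s['qpos'].round(2))
E
```

```text
clock: 25.03
tool_pos: [558.1, -168.4, 214.4]
tcp_rot: [0.029, 1.0, -0.002, 0.008]
ft_force: [1.0, -1.2, 0.5]
gripper_width: 59.3
grasp_force: 0.0
86.70327602566215 [ 556.35648678 -167.83901249  210.55476744] [-0.31  0.33  1.56  0.    1.24 -1.83]
```

```bash
python3 -m pendant '[[-0.0054,0.039,0,0,0.65],[-0.0054,0.039,0,0,0.65],[-0.0054,0.039,0,0,0.65],[-0.0054,0.039,0,0,0.65],[-0.0054,0.039,0,0,0.65],[-0.0054,0.039,0,0,0.65],[-0.0054,0.039,0,0,0.65],[-0.0054,0.039,0,0,0.65],[-0.0054,0.039,0,0,0.65],[-0.0054,0.039,0,0,1],[-0.0054,0.039,0,0,1],[-0.0054,0.039,0,0,1],[-0.0054,0.039,-0.015,0,1],[-0.0054,0.039,-0.015,0,1],[0,0,0,0,1],[0,0,0,0,1]]'
python3 - <<'E'
from h import *
s=ctrl.sense(); c=viewer.get_calibration("wrist"); im=viewer.snapshot("wrist"); cv2.imwrite("pics/w11.png",im); print(yaw(),s['tool_pos'],s['qpos'].round(2))
a=cv2.imread("pics/w10.png"); cv2.imwrite("pics/w1011.png",cv2.resize(np.hstack([a,im]),(800,300)))
E
```

```text
clock: 26.42
tool_pos: [476.6, 379.0, 172.8]
tcp_rot: [0.027, 1.0, -0.002, -0.002]
ft_force: [-0.7, 0.1, -0.9]
gripper_width: 90.9
grasp_force: 0.0
86.80709406201457 [476.56565231 379.04460059 172.77933752] [ 0.65  0.4   1.54 -0.    1.2  -0.86]
```

View pics/w1011.png

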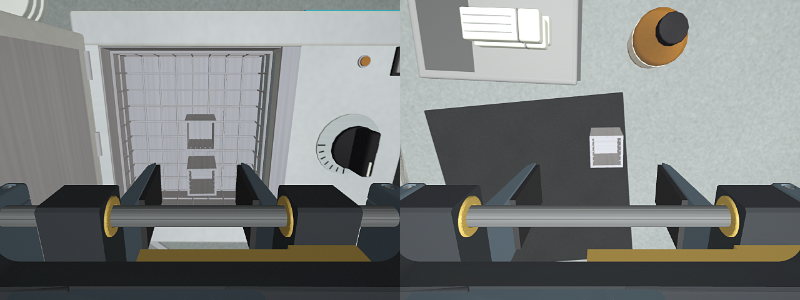

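On the left, both jars stand in the basket at (201,131) and (202,175), half scale. On the right, jar B is at about (607,150), half scale, between the fingers' lines.

```bash
python3 - <<'E'
from h import *
c=viewer.get_calibration("wrist")
q=back([(304,221),(357,219),(358,266),(304,269)],58,c); print(q.round(),q.mean(0),ctrl.sense()['tool_pos'])
for r in find(cv2.imread("pics/w11.png"),c,show=False):
    if r[0]=='jar' and r[-1]<.3: print(r)
c0=viewer.get_calibration("wrist"); print("bottle foot",back([(412,95)],0,c0),"cap",back([(435,45)],115,c0))
E
```

```text
[[469. 368.]
 [469. 410.]
 [509. 410.]
 [509. 366.]] [489.08774999 388.36719396] [477.39020931 377.97791972 173.90109958]
('jar', np.float64(487.9), np.float64(387.7), np.float64(88.3), np.float64(0.03))
bottle foot [[376.43713796 465.60566842]] cap [[358.5026045  450.69492677]]
```

```bash
python3 -m pendant '[[0.01,0.01,-0.03,1,1],[0,0,-0.04,0,1],[0,0,-0.04,0,1],[0,0,-0.024,0,1],[0,0,-0.009,0,1],[0,0,0,0,1],[0,0,0,0,0],[0,0,0,0,0],[0,0,0,0,0],[0,0,0,0,0],[0,0,0,0,0],[0,0,0,0,0],[0,0,0,0,0],[0,0,0,0,0],[0,0,0.02,0,0],[0,0,0.04,0,0],[0,0,0.04,0,0],[0,0,0.04,0,0],[0,0,0.038,0,0],[0,0,0,0,0]]' 30
```

```text
clock: 28.13
tool_pos: [491.5, 390.8, 219.6]
tcp_rot: [0.02, 1.0, 0.005, 0.006]
ft_force: [0.7, 0.6, 0.1]
gripper_width: 41.8
grasp_force: 30.0
```

```bash
python3 -m pendant '[[0,-0.0394,0,0,0],[0,-0.0394,0,0,0],[0,-0.0394,0,0,0],[0,-0.0394,0,0,0],[0,-0.0394,0,0,0],[0,-0.0394,0,0,0],[0,-0.0394,0,0,0],[0,-0.0394,0,0,0],[0,-0.0394,0,0,0],[0,-0.0394,0,0,0],[0,-0.0394,0,0,0],[0,-0.0394,0,0,0],[0,-0.0394,0,0,0],[0,-0.0394,0,0,0],[0,0,0,0,0],[0,0,0,0,0]]'
python3 - <<'E'
from h import *
s=ctrl.sense(); print(yaw(),s['tool_pos'],s['gripper_width'],s['ft_force'])
E
```

```text
clock: 29.47
tool_pos: [487.8, -164.9, 209.9]
tcp_rot: [0.022, 1.0, 0.0, -0.0]
ft_force: [-0.3, 0.2, -2.0]
gripper_width: 41.8
grasp_force: 30.0
87.4839508493682 [ 487.83617916 -164.93406844  209.94221922] 41.805036171226696 [-0.32584899  0.21230193 -2.04586499]
```

```bash
python3 -m pendant '[[0.001,0,-0.03,0,0],[0,0,-0.04,0,0],[0,0,-0.04,0,0],[0,0,-0.03,0,0],[0,0,-0.015,0,0],[0,0,0,0,0],[0,0,-0.001,0,0],[0,0,0,0,0],[0,0,0,0,0.6],[0,0,0,0,0.65],[0,0,0,0,0.65],[0,0,0,0,0.65],[0,0,0.03,0,0.65],[0,0,0.04,0,0.65],[0,0,0.04,0,0.65],[0,0,0.04,0,0.65],[0,0,0.03,0,0.65],[0,0.041,0.02,0,0.65],[0,0.041,0.02,0,0.65],[0,0.02,0,0,0.65]]'
python3 - <<'E'
from h import *
im=viewer.snapshot("wrist"); t=viewer.snapshot("top"); sd=viewer.snapshot("side"); s=ctrl.sense(); print(yaw(),s['tool_pos'],s['qpos'].round(2))
cv2.imwrite("pics/w12.png",np.hstack([cv2.resize(im,(400,300)),cv2.resize(sd[180:400,170:463],(400,300))]))
cv2.imwrite("pics/t12.png",t);cv2.imwrite("pics/s12.png",sd)
E
```

```text
clock: 31.13
tool_pos: [490.8, -66.3, 275.6]
tcp_rot: [0.02, 1.0, 0.0, 0.004]
ft_force: [0.9, 0.2, -0.2]
gripper_width: 59.0
grasp_force: 0.0
87.86213500511174 [489.17337196 -67.65115184 271.68291559] [-0.16  0.16  1.64 -0.    1.34 -1.69]
```

View pics/w12.png

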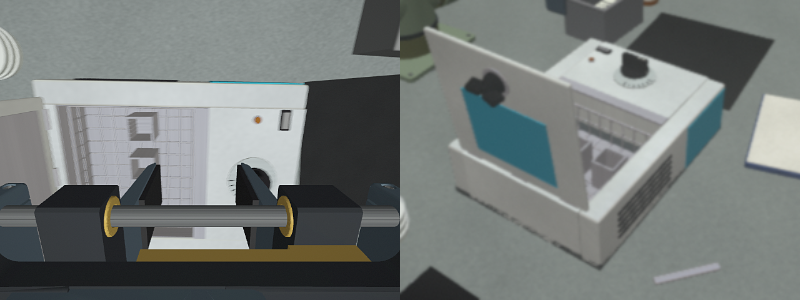

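The basket holds the jars, two of them visible and the third under the gripper. The mat is clear, and the cover stands open with its wing knob along the hinge line. Next I'll work out the cover angle.

```bash
cat >> h.py <<'E'
B=np.array([554.,-177.]); X=np.array([.9989,-.047]); Y=np.array([.047,.9989])   # basket middle and axes
def cov(u,r,n,th,h=-115):
    """world point: u along hinge, r from hinge, n out of underside, at cover angle th"""
    y=h+r*np.cos(th)-n*np.sin(th); z=110+r*np.sin(th)+n*np.cos(th)
    return np.r_[B+u*X+y*Y,z]
E
python3 - <<'E'
from h import *
t=viewer.get_calibration("top"); s=viewer.get_calibration("side")
for th in (1.55,1.6,1.65,1.7,1.75):
    print(th,"top",proj([cov(u,228,0,th) for u in(122,-122)],t).round().tolist(),"side free corners",proj([cov(u,228,8,th) for u in(122,-122)],s).round().tolist(),"knob",proj([cov(0,185,22,th)],s).round().tolist(), cov(0,228,8,th).round())
print("hinge side", proj([cov(u,0,8,1.6) for u in (122,-122)],s).round().tolist())
E
```

```text
1.55 top [[465.0, 144.0], [462.0, 261.0]] side free corners [[303.0, 234.0], [196.0, 194.0]] knob [[243.0, 237.0]] [ 548. -295.  338.]
1.6 top [[470.0, 144.0], [467.0, 262.0]] side free corners [[299.0, 238.0], [191.0, 196.0]] knob [[239.0, 240.0]] [ 548. -307.  338.]
1.65 top [[475.0, 145.0], [473.0, 262.0]] side free corners [[295.0, 242.0], [187.0, 200.0]] knob [[236.0, 243.0]] [ 547. -318.  337.]
1.7 top [[481.0, 145.0], [478.0, 262.0]] side free corners [[290.0, 246.0], [182.0, 203.0]] knob [[232.0, 247.0]] [ 547. -329.  335.]
1.75 top [[486.0, 146.0], [484.0, 263.0]] side free corners [[286.0, 251.0], [178.0, 207.0]] knob [[229.0, 251.0]] [ 546. -340.  333.]
hinge side [[307.0, 335.0], [213.0, 289.0]]
```

```bash
python3 -m pendant '[[0,0,0.038,0,0],[0,0,0.038,0,0],[0,0,0.038,0,0],[0,-0.0385,0,0,0],[0,-0.0385,0,0,0],[0,-0.0385,0,0,0],[0,-0.0385,0,0,0],[0,-0.0385,0,0,0],[0,-0.0385,0,0,0],[0,-0.0385,0,0,0],[-0.003,-0.0385,0,0,0],[0,0,0,0,0],[0,0,-0.03,0,0],[0,0,-0.03,0,0],[0,0,-0.026,0,0],[0,0,0,0,0],[0,0,0,0,0]]'
python3 - <<'E'
from h import *
s=ctrl.sense(); print(yaw(),s['tool_pos'],s['gripper_width'],s['ft_force'],s['qpos'].round(2))
im=viewer.snapshot("side"); cv2.imwrite("pics/s13.png",im[130:370,130:450])
E
```

```text
clock: 32.7
tool_pos: [485.2, -376.7, 297.8]
tcp_rot: [0.02, 1.0, 0.001, -0.002]
ft_force: [-0.2, -0.7, 0.2]
gripper_width: 0.6
grasp_force: 0.0
87.65895806886378 [ 485.22431389 -376.68799782  297.76626204] 0.5739511815817941 [-0.20404138 -0.74875908  0.24302681] [-0.68  0.35  1.31 -0.    1.48 -2.21]
```

View pics/s13.png

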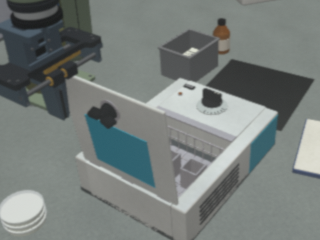

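```bash
python3 - <<'E'
from h import *
s=viewer.get_calibration("side"); p=ctrl.sense()['tool_pos']
print(proj([p,p+[0,0,80],cov(-122,228,8,1.66),cov(122,228,8,1.66),cov(-122,0,8,1.66)],s).round()-[130,130])
a=cv2.imread("pics/s13.png"); cv2.imwrite("pics/s13b.png",cv2.resize(a[20:170,40:240],(800,600),interpolation=cv2.INTER_CUBIC))
E
```

```text
[[ 59. 114.]
 [ 50.  74.]
 [ 56.  70.]
 [164. 112.]
 [ 83. 159.]]
```

View pics/s13b.png

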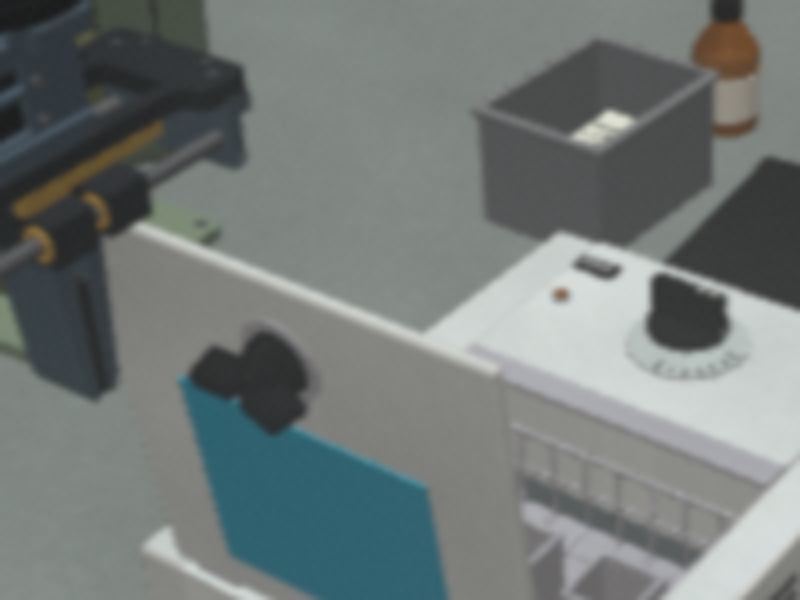

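The closed fingertips are at zoomed (100,395), behind the cover's outer face and clear of the wing knob at (255,375). I'll push it shut.

```bash
python3 -m pendant '[[0,0.022,0,0,0],[0,0.022,0,0,0],[0,0.022,0,0,0],[0,0.016,-0.0005,0,0],[0,0.016,-0.0005,0,0],[0,0.0185,-0.0043,0,0],[0,0.0185,-0.0043,0,0],[0.001,0.0174,-0.0079,0,0],[0.001,0.0174,-0.0079,0,0],[0.001,0.0154,-0.0112,0,0],[0.001,0.0154,-0.0112,0,0],[0,0,0,0,0]]'
python3 - <<'E'
from h import *
s=ctrl.sense(); print(s['tool_pos'],s['ft_force'],s['wrist_torque'])
im=viewer.snapshot("side"); cv2.imwrite("pics/s14.png",cv2.resize(im[130:370,130:450],(640,480)))
E
```

```text
clock: 33.75
tool_pos: [489.2, -172.9, 250.4]
tcp_rot: [0.019, 1.0, 0.001, -0.002]
ft_force: [-0.4, 0.5, -1.7]
gripper_width: 0.4
grasp_force: 0.0
[ 489.18983557 -172.93969516  250.36135454] [-0.43440639  0.46168953 -1.66003647] [-0.02111952 -0.01446603 -0.00580163]
```

View pics/s14.png

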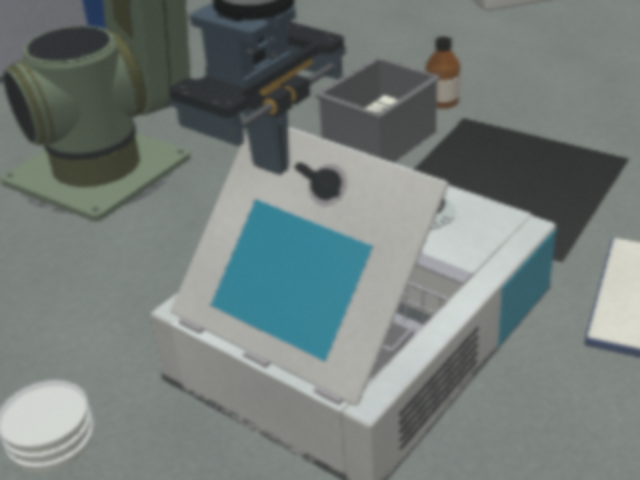

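The cover is being pushed down and stands at about 0.85 rad. The fingertips press on it to the left of the wing knob at (325,182).

```bash
python3 -m pendant '[[0,0.0128,-0.014,0,0],[0,0.0128,-0.014,0,0],[0,0.0098,-0.0163,0,0],[0,0.0098,-0.0163,0,0],[0,0.0064,-0.018,0,0],[0,0.0064,-0.018,0,0],[0,0.0036,-0.018,0,0],[0,0.001,-0.010,0,0],[0,0,0,0,0],[0,0,-0.004,0,0],[0,0,0,0,0]]'
```

```text
clock: 34.72
tool_pos: [490.8, -113.9, 123.2]
tcp_rot: [0.02, 1.0, -0.0, 0.0]
ft_force: [-0.8, 0.3, 0.3]
gripper_width: 0.5
grasp_force: 0.0
```

```bash
python3 -m pendant '[[0,0,-0.002,0,0],[0,0,0,0,0]]'
```

```text
clock: 34.88
tool_pos: [490.6, -113.6, 121.3]
tcp_rot: [0.02, 1.0, -0.0, 0.001]
ft_force: [-0.0, 0.5, 0.7]
gripper_width: 0.4
grasp_force: 0.0
```

```bash
python3 -m pendant '[[0,0,-0.002,0,0],[0,0,0,0,0]]'; python3 -m pendant '[[0,0,-0.002,0,0],[0,0,0,0,0]]'
```

```text
clock: 35.05
tool_pos: [490.3, -113.3, 118.8]
tcp_rot: [0.02, 1.0, 0.0, 0.0]
ft_force: [0.8, 0.7, 0.1]
gripper_width: 0.4
grasp_force: 0.0
clock: 35.22
tool_pos: [490.5, -113.3, 118.2]
tcp_rot: [0.02, 1.0, -0.0, 0.0]
ft_force: [-3.1, 1.0, 9.5]
gripper_width: 0.4
grasp_force: 4.6
```

```bash
python3 -m pendant '[[0,0,-0.001,0,0],[0,0,0,0,0],[0,0,0,0,0]]'; python3 -m pendant '[[0,0,0.04,0,0],[0,0,0.04,0,0],[0,0,0.04,0,0],[0.02,-0.03,0.01,0,0],[0.02,-0.03,0.01,0,0],[0,0,0,0,0.4],[0,0,0,0,0.4]]'
python3 - <<'E'
from h import *
im=viewer.snapshot("wrist"); c=viewer.get_calibration("wrist"); s=ctrl.sense(); print(yaw(),s['tool_pos'])
sd=viewer.snapshot("side")
cv2.imwrite("pics/w15.png",np.hstack([cv2.resize(im,(400,300)),cv2.resize(sd[150:390,170:490],(400,300))])); cv2.imwrite("pics/w15f.png",im)
print(proj([cov(0,185,34+8,0),cov(27,185,42,0),cov(-27,185,42,0)],c).round())
E
```

```text
clock: 35.47
tool_pos: [490.5, -113.4, 118.2]
tcp_rot: [0.02, 1.0, -0.0, 0.001]
ft_force: [-4.2, 1.2, 14.4]
gripper_width: 0.1
grasp_force: 7.6
clock: 36.05
tool_pos: [530.9, -174.3, 255.8]
tcp_rot: [0.021, 1.0, -0.0, 0.0]
ft_force: [-0.1, 0.6, -0.2]
gripper_width: 11.1
grasp_force: 0.0
87.66515404001625 [ 529.93591782 -173.26291535  255.16997338]
[[403. 265.]
 [400. 297.]
 [405. 232.]]
```

View pics/w15.png

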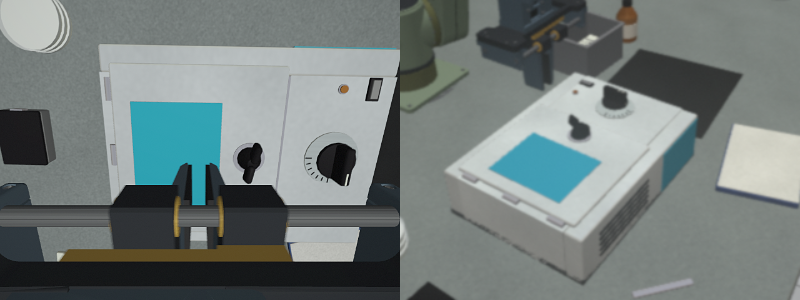

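The cover lies shut. The wing knob is at about (250,160) at half scale with its wings slightly turned, and the timer knob is at (337,160). That was my 15th picture, one over the limit of 14, so from here I'll work by numbers only.

```bash
python3 - <<'E'
from h import *
c=viewer.get_calibration("wrist"); im=cv2.imread("pics/w15f.png"); g=im.max(2)
for name,(x0,x1,y0,y1),ztop in (("latch",(360,450,200,310),152),("timer",(490,575,200,320),153)):
    m=np.zeros(g.shape,np.uint8); m[y0:y1,x0:x1]=(g[y0:y1,x0:x1]<45)
    for r in (rect(m,ztop,c),): print(name,r,m.sum())
for n in ("latch_grip","timer_grip"):
    r=cov(0,185,22,0) if n[0]=='l' else np.r_[B+190*Y,142]; print(n,r.round(1))
    for q in regions_of(n,"wrist")[:2]: print(n,round(q['p'],2),np.round(q['rect']),rect(q['mask'],150,c))
# fine look: bright/dark levels across the latch
np.set_printoptions(linewidth=250); print(g[206:306:5,380:428:3])
E
```

```text
latch (array([ 553. , -110.9], dtype=float32), np.float32(53.3), np.float32(28.9), np.float32(172.9)) 2628
timer (array([558. ,  -3.7], dtype=float32), np.float32(53.9), np.float32(48.1), np.float32(171.5)) 3086
latch_grip [ 557.3 -107.1  132. ]
latch_grip 0.92 [401. 262.  45.  66.] (array([ 552.4, -111.5], dtype=float32), np.float32(52.8), np.float32(30.2), np.float32(156.9))
timer_grip [562.9  12.8 142. ]
timer_grip 0.89 [538. 261.  60.  68.] (array([559.5,  -2.1], dtype=float32), np.float32(54.6), np.float32(48.8), np.float32(170.4))
[[191 190 188 189 190 191 191 190 189 188 187 188 190 190 190 188]
 [189 189 192 192 189 189 189 188 187 189 189 190 190 189 187 188]
 [188 189 191 190 187 188 189 191 191 191 189 188 189 188 187 188]
 [189 189 189 189 187 188 189 189 190 191 191 190 188 188 189 190]
 [189 189 187 190 190 189 189 188 188 190 193 190 187 188 188 188]
 [189 190 196 133 166 169 164 159 177   5  16   9 140 190 188 188]
 [133 172 164 171 158   0  23  20   2  13  14  20  18 173 189 188]
 [165 177   0  16  20  21  21  15  16  16  25  22  30  35 191 186]
 [178  15  17  13  17  19  20  11   9  16  24  27  24 179 167 192]
 [  0  16  16  18  19  19  23  14  18  20  29  28  34 167 162 190]
 [ 12  14  15  14  17  20  20  17  21  26  28  29  18 171 161 189]
 [140  12  15  15  17  18  30  32  18  25  23  24  68 165 192 189]
 [167 159   0  16  14  19  12  17  16  30  30  80 165 192 188 189]
 [180 161 165 173   4  15  20  35  41  27 172 174 189 188 190 192]
 [186 187 189 196  12  17  24  40  35 147 189 187 188 190 190 190]
 [186 186 189   0  17  19  25  35  19 192 189 190 190 190 189 190]
 [184 185 189   0  14  25  33  34 141 189 188 189 190 188 189 189]
 [186 187 187 190 123  21  28  17 192 187 189 189 189 190 189 188]
 [ 11  10  12  11  12  15  12  14  12  11  10  12  13  12  12  14]
 [ 26  25  26  26  26  27  27  27  29  27  26  25  27  26  24  25]]
```

```bash
python3 - <<'E'
from h import *
c=viewer.get_calibration("wrist"); q=back([(414,236),(402,289)],152,c); d=q[0]-q[1]
print(q,q.mean(0),np.degrees(np.arctan2(d[1],d[0]))%180,np.hypot(*d))
im=cv2.imread("pics/w15f.png"); g=im.max(2); np.set_printoptions(linewidth=250)
M=np.zeros(g.shape,np.float32); M[225:296,360:450]=g[225:296,360:450]<60
# model: hull of bar (54x10, z126..152) plus hub cylinder dia D below
def mod(p):
    x,y,a,D=p; m=np.zeros(g.shape,np.uint8); t=np.radians(a); u=np.array([np.cos(t),np.sin(t)]); v=np.array([-u[1],u[0]])
    P=[np.r_[[x,y]+i*27*u+j*5*v,z] for i in(-1,1) for j in(-1,1) for z in(126,152)]
    cv2.fillConvexPoly(m,cv2.convexHull(proj(P,c).round().astype(np.int32)),1)
    w=np.linspace(0,6.28,24); P=[np.r_[x+D/2*np.cos(k),y+D/2*np.sin(k),z] for k in w for z in(118,140)]
    cv2.fillConvexPoly(m,cv2.convexHull(proj(P,c).round().astype(np.int32)),1); return m
from scipy.optimize import differential_evolution as de
r=de(lambda p:np.abs(mod(p)-M).sum(),[(540,570),(-125,-95),(-40,20),(15,40)],seed=1,maxiter=60,tol=1e-4); print(r.x,r.fun,M.sum())
E
```

```text
[[ 532.95612075  -98.09356624]
 [ 576.48269768 -106.20407191]] [ 554.71940922 -102.14881907] 169.44486513602865 44.275763133847086
[ 556.21066723 -105.656607    -16.44298979   25.45128363] 381.0 1556.0
```

```bash
python3 -m pendant '[[0.0133,0.0336,0,-6,0.55],[0.0133,0.0336,0,-6,0.55],[0,0,-0.04,0,0.55],[0,0,-0.04,0,0.55],[0,0,-0.03,0,0.55],[0,0,-0.01,0,0.55],[0,0,0,0,0.55],[0,0,0,0,0.55]]'
python3 - <<'E'
from h import *
s=ctrl.sense(); print(yaw(),s['tool_pos'],s['ft_force'])
E
```

```text
clock: 36.92
tool_pos: [557.3, -105.9, 136.6]
tcp_rot: [0.124, 0.992, 0.0, 0.0]
ft_force: [0.8, 0.6, 0.9]
gripper_width: 50.3
grasp_force: 0.0
75.73384580584033 [ 557.33252632 -105.87211686  136.63157583] [0.81991111 0.58730759 0.86295585]
```

```bash
python3 -m pendant '[[-0.001,0,-0.006,0,0.55],[0,0,0,0,0],[0,0,0,0,0],[0,0,0,0,0],[0,0,0,0,0],[0,0,0,0,0],[0,0,0,0,0],[0,0,0,0,0],[0,0,0,0,0]]' 12
python3 - <<'E'
from h import *
s=ctrl.sense(); print(yaw(),s['tool_pos'],s['ft_force'],s['wrist_torque'])
E
```

```text
clock: 37.67
tool_pos: [556.0, -105.3, 130.0]
tcp_rot: [0.125, 0.992, 0.001, 0.0]
ft_force: [-0.8, 3.7, 1.7]
gripper_width: 10.3
grasp_force: 12.0
75.6909372227572 [ 555.98342954 -105.30486629  130.0133733 ] [-0.78242685  3.65780268  1.7105206 ] [ 0.57355685  0.01513991 -0.01230767]
```

```bash
python3 -m pendant '[[0,0.001,0,-4,0],[0,0,0,-6,0],[0,0,0,-6,0],[0,0,0,-6,0],[0,0,0,-6,0],[0,0,0,-6,0],[0,0,0,-6,0],[0,0,0,0,0]]'
python3 - <<'E'
from h import *
s=ctrl.sense(); print(yaw(),s['tool_pos'],s['ft_force'],s['wrist_torque'],s['gripper_width'])
E
```

```text
clock: 38.33
tool_pos: [557.4, -103.2, 130.0]
tcp_rot: [0.458, 0.889, 0.002, 0.001]
ft_force: [3.2, 6.8, 0.6]
gripper_width: 9.5
grasp_force: 12.0
35.471041104583215 [ 557.37861856 -103.21702768  130.00142825] [3.23158658 6.7788867  0.64532301] [ 1.14365476 -0.54047175  0.0310433 ] 9.489050419286004
```

```bash
python3 -m pendant '[[0.001,0.001,0,-6,0],[0,0.001,0,-6,0],[0,0,0,-6,0],[0,0,0,-6,0],[0,0,0,-6,0],[0,0,0,-6,0],[0,0,0,-4,0],[0,0,0,0,0]]'
python3 - <<'E'
from h import *
s=ctrl.sense(); print(yaw(),s['tool_pos'],s['ft_force'],s['wrist_torque'],s['gripper_width'])
E
```

```text
clock: 39.0
tool_pos: [559.8, -102.5, 130.0]
tcp_rot: [0.734, 0.68, 0.003, 0.002]
ft_force: [6.9, 4.1, -2.6]
gripper_width: 10.1
grasp_force: 12.1
-4.370179473381912 [ 559.81459459 -102.47435746  130.04994379] [ 6.86806352  4.07804553 -2.56603658] [ 0.57256673 -1.00313727  0.3185816 ] 10.068132777909456
```

```bash
python3 -m pendant '[[0,0,0,0,0.5],[0,0,0,0,0.55],[0,0,0,0,0.55],[0,0,0.03,0,0.55],[0,0,0.04,0,0.55],[0,0,0.03,0,0.55],[0,0.005,0.01,7,0.55],[0,0.01,0,7,0.55],[0,0.01,0,7,0.55],[0,0.01,0,7,0.55],[0,0.01,0,7,0.55],[0,0.01,0,7,0.55],[0,0.01,0,7,0.55],[0,0.01,0,7,0.55],[0,0.01,0,7,0.55],[0,0.01,0,7,0.55],[0,0.01,0,7,0.55],[0,0.01,0,7,0.55],[0,0,0,7,0.55],[0,0,0,0,0.55]]'
python3 - <<'E'
from h import *
s=ctrl.sense(); c=viewer.get_calibration("wrist"); im=viewer.snapshot("wrist"); cv2.imwrite("pics/w16.png",im); print(yaw(),s['tool_pos'],s['ft_force'])
for n,z in (("latch_grip",152),("timer_grip",153)):
    for q in regions_of(n,"wrist")[:2]: print(n,round(q['p'],2),np.round(q['rect']),rect(q['mask'],z,c))
print(proj([cov(0,185,42,0),np.r_[B+190*Y,153]],c))
E
```

```text
clock: 40.67
tool_pos: [556.5, 12.1, 239.6]
tcp_rot: [0.027, 1.0, -0.0, -0.0]
ft_force: [0.6, -1.2, -0.3]
gripper_width: 50.2
grasp_force: 0.0
86.58689079767352 [556.53363078  12.0621614  239.59230987] [ 0.61381604 -1.21786079 -0.34232573]
latch_grip 0.95 [162. 242.  84.  40.] (array([ 557.1, -100.7], dtype=float32), np.float32(53.3), np.float32(31.4), np.float32(117.1))
latch_grip 0.61 [319. 248.  60.  77.] (array([560.5,  11.6], dtype=float32), np.float32(51.1), np.float32(46.0), np.float32(138.2))
timer_grip 0.62 [319. 246.  60.  76.] (array([559.9,  11.4], dtype=float32), np.float32(49.7), np.float32(46.0), np.float32(137.6))
timer_grip 0.44 [117. 222. 234. 294.] (array([ 528.7, -137.4], dtype=float32), np.float32(177.6), np.float32(174.6), np.float32(176.7))
[[152.96030869 250.59095525]
 [318.00382141 249.81375781]]
```

```bash
cat > k.py <<'E'
from h import *
from scipy.optimize import differential_evolution as de
def knob(im,c,box,z0,zb,zt,L,W,x0,y0):
    g=im.max(2); x1,x2,y1,y2=box; M=np.zeros(g.shape,np.float32); M[y1:y2,x1:x2]=g[y1:y2,x1:x2]<60; w=np.linspace(0,6.28,24)
    def mod(p):
        x,y,a,D,zh=p; m=np.zeros(g.shape,np.uint8); t=np.radians(a); u=np.array([np.cos(t),np.sin(t)]); v=np.array([-u[1],u[0]])
        for P in ([np.r_[[x,y]+i*L/2*u+j*W/2*v,z] for i in(-1,1) for j in(-1,1) for z in(zb,zt)],[np.r_[x+D/2*np.cos(k),y+D/2*np.sin(k),z] for k in w for z in(z0,zh)]):
            cv2.fillConvexPoly(m,cv2.convexHull(proj(P,c).round().astype(np.int32)),1)
        m[:y1]=0;m[y2:]=0;m[:,:x1]=0;m[:,x2:]=0; return m
    r=de(lambda p:np.abs(mod(p)-M).sum(),[(x0-15,x0+15),(y0-15,y0+15),(-100,80),(15,56),(z0+1,zt-5)],seed=1,maxiter=80,tol=1e-5)
    return r.x.round(1),r.fun,M.sum()
E
python3 - <<'E'
from k import *
c=viewer.get_calibration("wrist"); im=cv2.imread("pics/w16.png")
print("latch",knob(im,c,(110,215,210,275),118,126,152,54,10,558,-104))
print("timer",knob(im,c,(280,360,195,292),111,128,153,50,12,562,12))
g=im.max(2); np.set_printoptions(linewidth=250); print(g[196:300:5,280:360:4])
E
```

```text
latch (array([ 559.1, -105.6,  -87.7,   29.3,  128.5]), np.float64(434.0), np.float32(1848.0))
timer (array([569.7,  11.5,  -7.8,  50.6, 121.2]), np.float64(267.0), np.float32(3234.0))
[[214 215 215 214 214 219 182 175 206 206 204 205 173 223 217 215 215 216 215 217]
 [215 215 216 219 203 199 198 198 198 198 198 198 197 198 197 191 220 216 217 217]
 [216 217 204 201 201 200 201 200 200 200 200 199 199 199 199 199 200 181 216 216]
 [219 203 201 201 200 201 201 201 204 216 212 203 199 199 198 199 198 198 197 214]
 [204 202 202 202 202 219   3  54  21  15  19  30  48  34 210 203 204 204 203 202]
 [200 200 200 202   0  43  42  41  24  20  21  23  42  43  45 122 197 197 196 196]
 [202 202 204  10  42  41  41  43  35  40  40  39  41  42  43  41  82 202 202 202]
 [202 201 166  41  40  41  41  43  33  40  41  37  43  41  40  39  40 213 198 198]
 [200 202  35  40  40  42  42  41  36  40  41  41  42  41  42  43  39  42 200 200]
 [209 218  39  41  41  38  40  41  34  40  42  40  40  42  41  42  40  37 198 196]
 [203 210  40  40  39  40  39  41  35  42  40  38  40  42  42  41  43  35 204 203]
 [222 207  38  42  42  40  41  40  36  39  42  37  40  40  40  39  42  32 201 201]
 [207 223 139  42  40  40  40  41  35  42  42  36  43  40  40  38  39 220 202 201]
 [205 207 203  19  41  41  39  41  36  41  39  39  40  40  41  41  50 201 200 204]
 [214 205 197 220  11  41  40  42  36 171  24  36  39  38  41 152 205 205 206 211]
 [214 215 207 200 209 207  13  42  33 161  25  38  38  30 206 200 200 211 209 210]
 [216 215 212 213 203 201 204 136  35 189  23  29 202 201 201 206 212 213 212 212]
 [216 214 213 213 214 215 215 218  34 189  24  24 210 211 209 211 211 212 213 211]
 [214 214 214 215 212 212 213 212 234 180 191 220 208 210 209 210 212 211 211 210]
 [213 215 212 212 213 215 212 211 209 212 211 210 210 212 212 211 211 211 210 210]
 [211 212 213 215 214 212 212 211 211 210 211 212 212 210 211 209 212 210 211 211]]
```

```bash
python3 - <<'E'
from h import *
c=viewer.get_calibration("wrist")
print("bar end",back([(318.5,284)],153,c),"bar edges y",back([(311,270),(326,270)],153,c),"skirt L/R",back([(286,244),(351,244)],117,c),"skirt top",back([(318,214.5)],117,c),"tcp",ctrl.sense()['tool_pos'])
E
```

```text
bar end [[589.89607157  11.04890129]] bar edges y [[578.44305723   6.21259155]
 [579.11070571  17.22246311]] skirt L/R [[568.46117647 -14.32261809]
 [571.69454766  38.94266796]] skirt top [[545.29037567  13.40078829]] tcp [556.68836838  11.5824313  239.66589277]
```

```bash
python3 -m pendant '[[0.01,0.0015,-0.03,0.7,0.55],[0,0,-0.04,0,0.55],[0,0,-0.03,0,0.55],[0,0,-0.0155,0,0.55],[0,0,0,0,0.55],[0,0,0,0,0],[0,0,0,0,0],[0,0,0,0,0],[0,0,0,0,0],[0,0,0,0,0],[0,0,0,0,0],[0,0,0,0,0],[0,0,0,0,0]]' 40
python3 - <<'E'
from h import *
s=ctrl.sense(); print(yaw(),s['tool_pos'],s['ft_force'],s['wrist_torque'])
E
```

```text
clock: 41.9
tool_pos: [567.4, 11.7, 124.7]
tcp_rot: [0.023, 1.0, -0.002, 0.001]
ft_force: [0.7, -4.7, 5.0]
gripper_width: 12.0
grasp_force: 40.4
87.39118665699976 [567.40660457  11.69411664 124.73054714] [ 0.70275661 -4.72924595  5.02500526] [-0.94206002 -0.05707555 -0.24171996]
```

```bash
python3 -m pendant '[[0,-0.001,-0.003,0,0],[0,0,-0.004,0,0],[0,0,-0.002,0,0],[0,0,0,0,0],[0,0,0,0,0]]'
python3 - <<'E'
from h import *
s=ctrl.sense(); print(yaw(),s['tool_pos'],s['ft_force'],s['wrist_torque'])
E
```

```text
clock: 42.32
tool_pos: [567.5, 11.7, 120.0]
tcp_rot: [0.023, 1.0, -0.001, 0.002]
ft_force: [-7.4, -2.8, 26.9]
gripper_width: 11.8
grasp_force: 43.1
87.36502670015176 [567.54255865  11.65872452 120.0133231 ] [-7.42823476 -2.83170798 26.93660997] [-0.46675799  1.43479485 -0.29969567]
```

```bash
python3 -m pendant '[[0,-0.001,0.001,-4,0],[0,0,0,-6,0],[0,0,0,-6,0],[0,0,0,-6,0],[0,0,0,-6,0],[0,0,0,-6,0],[0,0,0,0,0]]'
python3 - <<'E'
from h import *
s=ctrl.sense(); print(yaw(),s['tool_pos'],s['ft_force'],s['wrist_torque'],s['gripper_width'])
E
```

```text
clock: 42.9
tool_pos: [567.4, 11.2, 120.1]
tcp_rot: [0.316, 0.949, 0.0, 0.002]
ft_force: [-4.4, -1.2, 23.3]
gripper_width: 12.0
grasp_force: 42.5
53.20506684779246 [567.37181058  11.18021826 120.05047224] [-4.44167261 -1.20397997 23.26870208] [-0.13208356  1.18083862 -0.04117652] 11.991886658976936
```

```bash
python3 -m pendant '[[0,0,0,-6,0],[0,0,0,-6,0],[0,0,0,-6,0],[0,0,0,-6,0],[0,0,0,-6,0],[0,0,0,-6,0],[0,0,0,-6,0],[0,0,0,-6,0],[0,0,0,-5,0],[0,0,0,-3,0],[0,0,0,0,0],[0,0,0,0,0]]'
python3 - <<'E'
from h import *
s=ctrl.sense(); print(yaw(),s['tool_pos'],s['ft_force'],s['wrist_torque'],s['gripper_width'])
E
```

```text
clock: 43.9
tool_pos: [566.8, 10.9, 120.0]
tcp_rot: [0.723, 0.691, 0.0, 0.001]
ft_force: [-6.5, -2.6, 24.2]
gripper_width: 12.1
grasp_force: 42.0
-2.5997786902186784 [566.78063059  10.89327204 120.03278094] [-6.52249315 -2.56198239 24.15458437] [-0.50907357  1.43439751 -0.06545019] 12.076018114452623
```

```bash
python3 -m pendant '[[0,0,0,-2,0],[0,0,0,0,0],[0,0,0.005,0,0],[0,0,0.004,0,0],[0,0,0.002,0,0],[0,0,0,0,0.3],[0,0,0,0,0.55],[0,0,0,0,0.55],[0,0,0,0,0.55],[0,0,0.03,0,0.55],[0,0,0.04,0,0.55],[0,0,0.04,0,0.55],[0,-0.03,0.02,0,0.55],[0,-0.04,0.02,0,0.55],[0,-0.04,0.01,0,0.55],[0,-0.04,0,0,0.55],[0,-0.03,0,0,0.55],[0,0,0,0,0.55]]'
python3 - <<'E'
from k import *
s=ctrl.sense(); c=viewer.get_calibration("wrist"); im=viewer.snapshot("wrist"); cv2.imwrite("pics/w17.png",im); print(yaw(),s['tool_pos'],s['ft_force'])
P=proj([cov(0,185,42,0),np.r_[B+190*Y,153]],c); print(P)
for n,p,a in (("latch",P[0],(118,126,152,54,10,558,-104)),("timer",P[1],(121,128,153,50,12,567,12))):
    x,y=p.astype(int); print(n,knob(im,c,(max(x-65,0),x+65,max(y-55,0),min(y+60,290)),*a))
E
```

```text
clock: 45.4
tool_pos: [566.3, -170.9, 284.6]
tcp_rot: [0.737, 0.676, -0.001, 0.0]
ft_force: [-0.1, 0.5, -0.1]
gripper_width: 49.9
grasp_force: 0.0
-4.833450630659218 [ 566.30533735 -170.89097754  284.56273137] [-0.07677862  0.5326155  -0.07143754]
[[298.71376611 149.53510202]
 [289.50249075 -26.77010325]]
latch (array([ 561. , -103.9,  -94.3,   30.2,  132.3]), np.float64(161.0), np.float32(1398.0))
timer (array([567.4,  14.7, -71.7,  51.4, 128.8]), np.float64(80.0), np.float32(1016.0))
```

```bash
python3 -m pendant '[[0,0.041,0,0,0.55],[0,0.041,0,0,0.55],[0,0,0,0,0.55],[0,0,0,0,0.55]]'
python3 - <<'E'
from k import *
s=ctrl.sense(); c=viewer.get_calibration("wrist"); im=viewer.snapshot("wrist"); cv2.imwrite("pics/w18.png",im)
x,y=proj([[566,13,153]],c)[0].astype(int); print(x,y)
for zt in (153,145): print("timer",zt,knob(im,c,(x-65,x+65,max(y-60,0),y+60),zt-32,zt-25,zt,50,12,567,12))
t=viewer.snapshot("top"); tc=viewer.get_calibration("top"); print("mat:",find(t,tc,show=False))
for n in ("mailer0_mid","jar0_mid"): print(n,[(round(q['p'],2),np.round(q['rect'])) for q in regions_of(n,"top") if q['p']>.3])
g=im.max(2); np.set_printoptions(linewidth=250); print(g[y-40:y+44:6,x-50:x+50:5])
E
```

```text
clock: 45.78
tool_pos: [566.5, -80.9, 285.3]
tcp_rot: [0.733, 0.68, -0.0, -0.001]
ft_force: [-0.7, 0.2, 0.3]
gripper_width: 50.4
grasp_force: 0.0
306 108
timer 153 (array([567.5,  11.8, -91.7,  49.1, 132.6]), np.float64(217.0), np.float32(3059.0))
timer 145 (array([567.2,  12.2, -90.7,  50.6, 122.3]), np.float64(188.0), np.float32(3059.0))
mat: []
mailer0_mid []
jar0_mid [(0.44, array([318., 210.,  19.,  22.]))]
[[195 194 195 193 193 191 191 195 174 178 178 175 179 178 191 190 189 189 189 188]
 [194 194 194 195 193 192 180 177 177 178 183 182 179 179 180 178 180 187 189 190]
 [195 193 191 195 195 178 181 177 183  35  38  40  20 189 180 178 182 176 190 189]
 [195 194 193 194 178 177 182  58  42  17  37  41  16  43  37 191 183 177 176 189]
 [195 195 194 172 177 177  17  43  41  24  39  41  16  42  42  40 192 178 178 189]
 [196 195 192 176 177 174  41  40  42  25  38  38  21  41  41  39  29 178 177 180]
 [195 197 194 177 177  23  40  43  41  31  39  38  21  40  39  40  38 190 178 182]
 [194 194 194 178 178  37  39  39  41  36  40  39  22  38  39  39  39 200 184 181]
 [195 196 193 177 178  35  39  40  40  42  40  38  22  39  40  40  37 198 179 182]
 [194 193 194 177 177 100  40  38  38  40  32  34  22  38  36  38  37 182  21 183]
 [196 193 193 177 178 183  36  40  40  40  35  51  25  37  38  35 116 187 179 187]
 [195 193 194 194 177 182 184  36  38  40  34 101  28  39  38  74 184 182 186 194]
 [194 195 193 194 198 184 181 180 171  37  35 124  23  20 188 181 116 181 192 190]
 [194 194 195 194 194 196 181 180 182 179 181  64 181 189 184 193 183 193 194 195]]
```

```bash
python3 -c "
from cell import ctrl
print(ctrl.hand_in())"
```

```text
the job is handed in; nothing more can be done
None
```

I handed the job in at about 46 s: three jars in the basket, three mailers in the bin, cover shut, wing knob measured at about 1.59 rad and timer at about 1.55 rad. No verdict came back, the timer's spring-back was not measured, and I viewed 15 pictures, one over the limit of 14.

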